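# Pack the awl and lock the tool case for transport

## Task

Lay the orange-hafted awl from the bench flat in the empty pocket of the plywood tool case, either way round. Then slide the case's lock bar by its orange knob fully home against its end stops, so that both awls are held for transport. Leave the jar and the mallet where they are.

Things in the scene. Friction and masses are not known exactly. Their poses are not given: they have to be found in the camera images.
- toolcase: plywood tool case fixed to the bench, 160 (its x) x 262 (its y) x 40 high; origin: centre of its underside. Two pockets side by side, length along y, each 60 x 190 x 32 deep (floor 8, wall tops 40 above the bench), 8 wall between, outer walls 16. Pocket centres: x = -34 (empty), x = +34 (taken), both y = -24. The lock bar is parked on the solid 60 long block at the +y end
- empty_pocket (a point): centre of the empty pocket's floor; axes as the case (y along the pocket)
- taken_pocket (a point): centre of the floor of the pocket that already holds the dark awl; axes as the case
- lock (a joint): slide of the lock bar, m: 0 parked at the case's +y end, grows towards the case's -y, 0.135 at the end stops, where it bridges the middle of both pockets. Starts at 0 to 0.025, clear of the pockets. About 2 N to move; stays where it is left
- lock_grip (a point): centre of the top of the lock bar's orange knob, 90 above the bench; axes as the case. Knob: 50 (case x) x 24 (case y) x 36 high, in the middle of an aluminium bar across the case (184 in x, 30 in y, 44 to 54 above the bench, cheeks down the case's outer sides)
- awl: the awl to be packed, orange haft, lying on the bench: flat-sided wooden haft 100 long x 28 wide x 30 high, then a brass collar and thin steel blade (8 thick) 50 long, 150 in all. Weighs about 90 g. Origin: centre of the haft's underside; x along the haft towards the blade tip, z up
- awl_mid (a point): middle of that awl's whole length, on its axis: 25 from the origin towards the tip, 15 above the underside; axes as the awl
- dark_awl: bystander already in the other pocket, dark brown haft, same shape: flat-sided wooden haft 100 long x 28 wide x 30 high, then a brass collar and thin steel blade (8 thick) 50 long, 150 in all. Weighs about 90 g. Origin: centre of the haft's underside; x along the haft towards the blade tip, z up
- dark_awl_mid (a point): middle of the dark awl's whole length, on its axis
- jar: bystander: amber jar with a white cap, diameter 66, 85 high, origin at the centre of its underside
- mallet: bystander: wooden mallet lying beyond the case; head 75 x 120 x 85 high, handle 28 thick and 220 long along its +x; origin at the centre of the head's underside
There are look-alikes about, which are no part of the job. Of the things that look like the awl, the largest one is meant.

How it is judged (in metres and radians):
On the way, in this order (a step that is already met when the one before it is completed fails the run):
1. the orange-hafted awl lies on the floor of the empty pocket, let go (x of awl_mid in the frame of empty_pocket between -0.022 and 0.022 m and y of awl_mid in the frame of empty_pocket between -0.03 and 0.03 m and z of awl_mid in the frame of empty_pocket between 0.008 and 0.022 m and contact force between the fingers and awl below 0.1 N), for 0.2 s.
2. the lock bar is home, within 5 mm of its end stops (value of joint lock above 0.13 m), for 0.2 s.
At the end, for the whole second after the job is handed in: The orange-hafted awl lies at rest on the floor of the formerly empty pocket and the dark awl on the floor of the other (middle of each within 22 mm across, 30 mm along and 8 to 22 mm above the pocket floor's centre), and the lock bar is within 5 mm of its end stops (joint above 0.130) (x of awl_mid in the frame of empty_pocket between -0.022 and 0.022 m and y of awl_mid in the frame of empty_pocket between -0.03 and 0.03 m and z of awl_mid in the frame of empty_pocket between 0.008 and 0.022 m and x of dark_awl_mid in the frame of taken_pocket between -0.022 and 0.022 m and y of dark_awl_mid in the frame of taken_pocket between -0.03 and 0.03 m and z of dark_awl_mid in the frame of taken_pocket between 0.008 and 0.022 m and value of joint lock above 0.13 m and linear speed of awl below 0.02 m/s); the robot touches nothing.
It fails at once if the jar is moved by more than 30 mm (distance of jar from where it was at the start of the episode above 0.03 m).
It fails at once if the mallet is moved by more than 30 mm (distance of mallet from where it was at the start of the episode above 0.03 m).
It also fails if it takes over 53 s, if anything falls off the work surface, if the arm or the gripper's body presses on something with over 40 N, if the wrist force passes 120 N, or if a joint passes its speed limit or range.

## Robot

A 7-joint arm with a two-finger parallel gripper is mounted at the origin on the work surface. World frame = base frame: x ahead of the robot, y to its left, z up, the work surface at z = 0. Lengths are in mm, angles in rad, forces in N, time in s.
With the tool pointing down it reaches from about 400 to 875 mm from the base axis. Payload 4.4 kg.
Tool frame: the origin (TCP) lies midway between the tips of the shut fingers; the grasp point (between the pads) lies 19 mm behind it; x points along the fingers, z is the direction in which the jaws open and shut, and the axes are right-handed (so a half turn about x gives the same grasp; the last joint's range is limited). The gripper opens to 85 mm and grips with 20 to 120 N. Pads are 22 mm wide; open, the fingers measure 114 mm over their backs; the gripper's body (76 mm by 85 mm) begins 54 mm behind the grasp point. The pads swing forward as they close: fully open they stand 13 mm farther back than shut.
Start: joints at [-1.193, 0.628, 0.038, 1.517, -0.027, 0.996, -0.02], TCP at [279.072, 587.058, 194.513] pointing down, gripper open.
Joint ranges: [-3.06, 3.06], [-0.37, 2.12], [-1.25, 1.32], [0.18, 2.47], [-1.1, 4.24], [0.23, 1.98], [-2.94, 2.94]. Speed limits (rad/s): [2.57, 2.57, 3.14, 3.14, 3.14, 3.14, 3.14].

## Interface

Orientations are given as [roll, pitch, yaw] about the fixed x, y, z axes, in that order (R = Rz(yaw) Ry(pitch) Rx(roll)).
In Python, from cell import ctrl gives the robot as it stands. The module is installed in compiled form; this text tells all that it offers.
- The arm moves only by the tool servo_tool, never from a script. Its argument "rows" is a list of rows, each an object of numbers: "dx", "dy", "dz": the shift along the tool's x, y, z in units of 750 mm (1.0 is 750 mm); "wx", "wy", "wz": the turn, a rotation vector about the tool's x, y, z in units of 6 degrees (1.0 is 6 degrees); "fingers": the closure, from 0 (fully open) to 1 (shut). In form: [{"dx": .., "dy": .., "dz": .., "wx": .., "wy": .., "wz": .., "fingers": ..}, ...]. A call has 1 to 5 rows; each row shifts and turns the commanded pose from where the row before left it, along the tool's axes as they then stand; what a row does not reach is not made up. A row lasts 1/8 s, in which the tool goes at most 62.5 mm and 10.7 degrees, less where a joint would pass 70% of its speed; a pose out of reach is approached as far as the arm can. A call with a number of a shift or a turn outside -1 to 1 is refused whole. A call with a gripper value outside its range is refused whole. The fingers move at their own pace and stop on an object; the grip force is fixed at half the most. Time passes only in rows, so rows that do not move let the fingers close. It gives the time, the measured TCP pose, the force and the opening at its end, in the units of the state.
- ctrl.read_state(): the state, without advancing time (a new reading comes with each control period).
- ctrl.get_image(name): name is "side" or "top" or "wrist"; returns the picture (384x512x3 uint8, red, green, blue); there is no depth.
- ctrl.camera_info(name): a dict with "fovy" (degrees; the focal length in pixels is half the picture's height over the tangent of half this angle, whatever the lens; pixels are square), "cx", "cy" (the principal point, pixels), "k1" (the pictures are not rectified: a ray, as slopes to the right and down, at radius r is drawn at 1 + k1 r^2 times it, then the intrinsics apply), "R" (3x3) and "t" (3): a world point X has camera coordinates R X + t. Camera axes: x right, y down, z forward; pixel columns grow to the right and rows downward; lengths in mm; the calibration is good to about 2 mm. A picture is of the moment at which its call begins: read the wrist's pose just before it. camera_info takes no time and is no camera call; for the wrist camera it gives the pose at the moment of the call.
- ctrl.finish_job(): hands the job in, once; it reports no verdict.
Trained networks look in the newest picture that a camera, given by its name, has taken for a name from the list of things; names that differ only in an ending like _2 or _b are one class to them, and where a whole thing is asked for, a point or a joint stands for the part that bears it (a point fixed in the world has none). Each returns a list of dicts, best first, with "conf" (0 to 1); they miss things now and then, are a little off and sometimes report something else, mostly with a low value. They report only what shows in the picture. A call takes as long as a camera call. They do not tell look-alikes from the thing itself.
- ctrl.search_frame(label, camera): "extent" ([centre column, centre row, width, height] in pixels, round what is visible of it).
- ctrl.silhouettes(label, camera): "region" (384x512 bool, what is visible of it) and "extent" ([centre column, centre row, width, height] in pixels, round what is visible of it).
- ctrl.mark_of(label, camera): "point" ([column, row] in pixels: a listed point, or the origin of a listed thing).
The state is a dict: "clock": time; "qpos": joint angles; "qd": joint speeds; "tau": joint torques, N m; "eef_pos": TCP position; "tool_rot": TCP orientation; "force": force on the tool from outside, world axes, zero at the start; "torque": the same for the moment, N m; "width": finger opening in mm.
Only numpy, scipy, OpenCV 4.12 (cv2) and the standard library are available. Lean on these libraries where they do the work, as an engineer would, in place of code of your own. Each camera call takes 0.05 s, during which the arm holds its last target.

## Working session

There is one attempt and no reset: what is moved stays moved. The work goes in short steps, Python scripts to look and compute and a tool call to move; the robot and the scene stay as the last step left them, time stands still between calls to the robot, and variables do not carry over. Pictures are saved under pics/ and viewed, and the job is handed in when it is done.

Besides the shell and the picture viewer there is one more tool, called after "Emit:" as a command line: name --argument value ..., lists and objects as JSON in quotes. servo_tool: Moves the arm, as the interface text tells. Its arguments: {"type":"object","properties":{"rows":{"type":"array"}},"required":["rows"]}

```bash
mkdir -p pics
cat > h.py <<'E'
import numpy as np, cv2
from cell import ctrl
def save(name,fn,img=None):
    im=ctrl.get_image(name) if img is None else img
    cv2.imwrite('pics/'+fn,cv2.cvtColor(im,cv2.COLOR_RGB2BGR)); return im
def ray(cam,px):
    c=ctrl.camera_info(cam) if isinstance(cam,str) else cam
    f=192/np.tan(np.radians(c['fovy'])/2)
    d=np.array([(px[0]-c['cx'])/f,(px[1]-c['cy'])/f]); s=d.copy()
    for _ in range(30): s=d/(1+c['k1']*(s@s))
    R=np.array(c['R']);t=np.array(c['t'])
    return -R.T@t, R.T@np.array([s[0],s[1],1])
def at_z(cam,px,z):
    o,d=ray(cam,px); return o+d*(z-o[2])/d[2]
def proj(cam,X):
    c=ctrl.camera_info(cam) if isinstance(cam,str) else cam
    f=192/np.tan(np.radians(c['fovy'])/2)
    p=np.array(c['R'])@np.array(X,float)+np.array(c['t']); s=p[:2]/p[2]
    s=s*(1+c['k1']*(s@s)); return np.array([c['cx'],c['cy']])+f*s
E
python3 - <<'E'
from h import *
np.set_printoptions(precision=1,suppress=True)
for n in ['top','side','wrist']:
    save(n,n+'0.png')
    c=ctrl.camera_info(n); print(n,c['fovy'],c['k1'],-np.array(c['R']).T@np.array(c['t']))
s=ctrl.read_state();print(s)
for l in ['awl','awl_mid','empty_pocket','lock_grip','dark_awl_mid','taken_pocket','toolcase','jar','mallet']:
    for cam in ['top']:
        print(l,cam,[(np.round(r['point'],1),round(r['conf'],2)) for r in ctrl.mark_of(l,cam)])
E
```

```text
top 54.71717811570961 -0.05663784035788631 [ 548.3 -101.8 1144.4]
side 43.7465237170928 -0.027519587237440597 [ 170.7 -901.1  986.6]
wrist 61.156691761528116 -0.038228063973738395 [217.7 616.2 371.9]
{'clock': 0.15, 'qpos': array([-1.2,  0.6,  0. ,  1.5, -0. ,  1. , -0. ]), 'qd': array([-0.,  0.,  0., -0., -0.,  0., -0.]), 'tau': array([  0. , -56.4,   1.2, -19.4,   0. ,   0. ,   0. ]), 'eef_pos': array([278.9, 586.6, 193.8]), 'tool_rot': array([-3.1,  1.6, -2. ]), 'force': array([-0. , -0.4, -0.1]), 'torque': array([ 0. , -0. , -0.1]), 'width': 85.06474020327168}
awl top [(array([380.7, 168. ]), 0.77), (array([351.5, 197.1]), 0.75), (array([285.1, 178. ]), 0.58)]
awl_mid top [(array([291.6, 183.8]), 0.81), (array([389.1, 172. ]), 0.47)]
empty_pocket top [(array([161.2, 216.3]), 0.67), (array([167. , 196.5]), 0.33)]
lock_grip top [(array([115.6, 200. ]), 0.59)]
dark_awl_mid top [(array([167.5, 196.3]), 0.82)]
taken_pocket top [(array([168.4, 193.8]), 0.89)]
toolcase top [(array([154.7, 203.8]), 0.93)]
jar top [(array([289.9, 236.5]), 0.9)]
mallet top [(array([214.7, 125.1]), 0.67)]
```

View pics/top0.png

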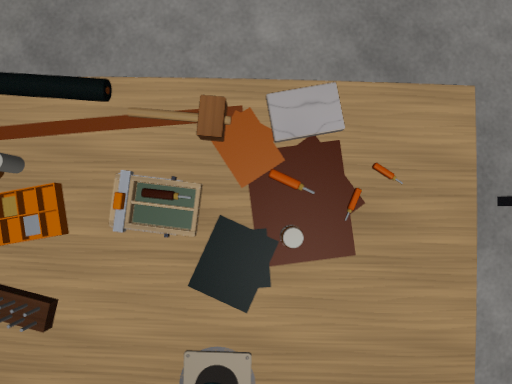

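View pics/side0.png

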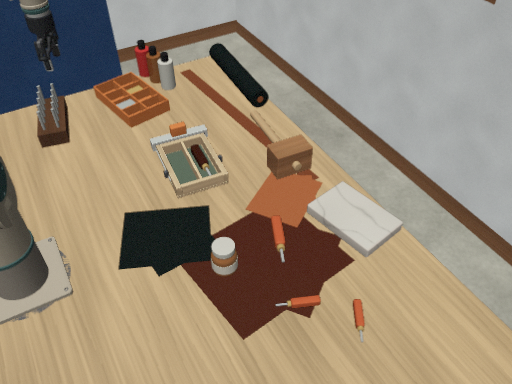

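View pics/wrist0.png

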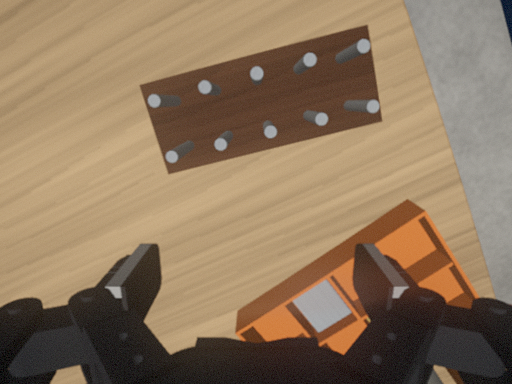

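The top picture shows the large orange awl at about (290,182), with smaller look-alikes at (384,171) and (353,203). The jar is at (292,237). The case is at (155,205), with the lock bar and knob at (120,200), and the empty pocket is the lower one at about (163,216). The mallet head is at (211,116).

Run:
```python
from h import *
np.set_printoptions(precision=1,suppress=True)
im=save('top','t1.png'); sd=save('side','s1.png')
cv2.imwrite('pics/tz.png',cv2.cvtColor(cv2.resize(im[150:260,100:330],None,fx=3.4,fy=3.4,interpolation=cv2.INTER_CUBIC),cv2.COLOR_RGB2BGR))
cv2.imwrite('pics/sz.png',cv2.cvtColor(cv2.resize(sd[110:290,140:330],None,fx=3.2,fy=3.2,interpolation=cv2.INTER_CUBIC),cv2.COLOR_RGB2BGR))
for cam,rng in(('top',None),('side',None)):
  for r in ctrl.silhouettes('awl',cam):
    m=r['region'].astype(np.uint8); ys,xs=np.nonzero(m)
    print(cam,r['conf'],np.array(r['extent']),m.sum(), at_z(cam,r['extent'][:2],15))
for l in ['toolcase','dark_awl','lock_grip']:
  for r in ctrl.silhouettes(l,'top')[:1]:
    m=r['region'].astype(np.uint8); pts=np.argwhere(m)[:,::-1].astype(np.float32)
    box=cv2.boxPoints(cv2.minAreaRect(pts)); print(l,r['conf'],box.tolist())
    z={'toolcase':40,'dark_awl':23,'lock_grip':90}[l]
    print([at_z('top',b,z)[:2] for b in box])
for l,z in [('awl_mid',15),('empty_pocket',8),('taken_pocket',8),('dark_awl_mid',23),('toolcase',0),('lock_grip',90),('jar',0),('mallet',0)]:
  for cam in ('top','side'):
    for r in ctrl.mark_of(l,cam): print(l,cam,round(r['conf'],2),np.array(r['point']),at_z(cam,r['point'],z))
```

```text
top 0.62 [292.2 182.7  47.3  27.2] 380 [ 619.7 -213.8   15. ]
top 0.6 [354.4 203.1  14.9  27.6] 170 [ 561.7 -404.7   15. ]
top 0.47 [388.7 173.   28.2  23.4] 179 [ 656.2 -510.    15. ]
top 0.29 [157.3 202.2  97.6  67.6] 4559 [550.8 196.9  15. ]
side 0.71 [300.  301.6  47.   10.2] 384 [ 564.1 -404.7   15. ]
side 0.64 [280.1 238.   13.5  46.7] 399 [ 626.  -214.6   15. ]
side 0.63 [359.2 321.8   9.6  43.4] 310 [ 651.5 -516.8   15. ]
toolcase 0.93 [[107.27691650390625, 229.78463745117188], [114.86154174804688, 169.10772705078125], [204.21539306640625, 180.27694702148438], [196.63076782226562, 240.953857421875]]
[array([464.4, 339.2]), array([647.4, 323.6]), array([619.5,  51.4]), array([438.7,  68.8])]
dark_awl 0.78 [[140.39727783203125, 196.7260284423828], [141.36712646484375, 187.51231384277344], [189.46575927734375, 192.57533264160156], [188.49591064453125, 201.78904724121094]]
[array([566.2, 247.4]), array([594.3, 245.5]), array([582.3,  97.6]), array([554.3,  99.6])]
lock_grip 0.89 [[109.5657958984375, 229.96420288085938], [117.04972839355469, 169.02365112304688], [132.2589416503906
[... 803 characters left out ...]
68.8   8. ]
taken_pocket side 0.78 [203.6 163.4] [581.4 168.6   8. ]
dark_awl_mid top 0.63 [167.3 195.3] [572.5 164.9  23. ]
dark_awl_mid side 0.74 [203.2 162.1] [576.7 158.4  23. ]
toolcase top 0.91 [156.3 202.6] [549.5 204.    0. ]
toolcase top 0.71 [167.  195.3] [572.9 171.3   0. ]
toolcase side 0.68 [186.9 160.6] [544.5 216.3   0. ]
toolcase side 0.47 [205.4 161.6] [593.4 182.4   0. ]
lock_grip top 0.88 [117.1 201.6] [549.5 293.8  90. ]
lock_grip side 0.97 [176.9 124.7] [553.1 290.4  90. ]
jar top 0.95 [287.4 234.1] [ 462.3 -203.4    0. ]
jar side 0.66 [226.2 266.6] [ 463.9 -216.7   -0. ]
mallet top 0.69 [215.5 124.7] [796.9  27.1   0. ]
mallet side 0.83 [289.  167.5] [807.4  26.3   0. ]
```

View pics/tz.png

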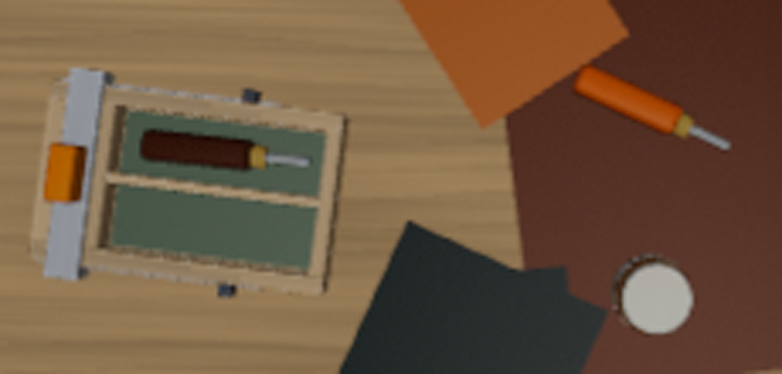

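View pics/sz.png

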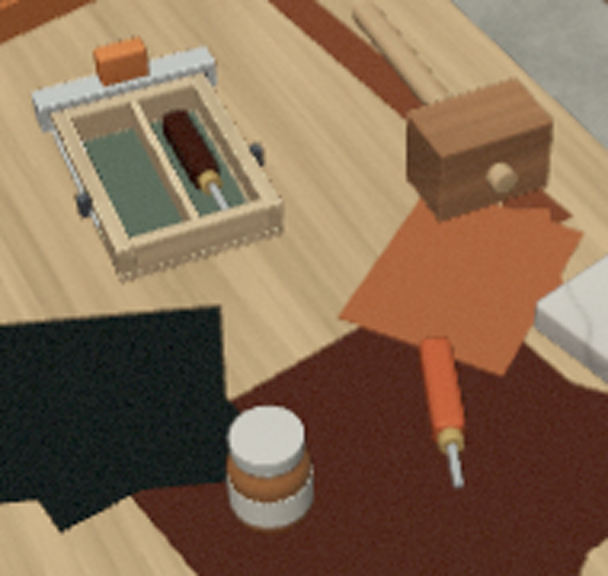

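```bash
cat > fit.py <<'E'
from h import *
from scipy.optimize import least_squares
np.set_printoptions(precision=3,suppress=True)
def T(p,X):
    c,s=np.cos(p[2]),np.sin(p[2]); X=np.array(X,float)
    return np.array([p[0]+c*X[0]-s*X[1],p[1]+s*X[0]+c*X[1],X[2]])
def fit(obs,p0):
    f=lambda p:np.concatenate([proj(c,T(p,X))-px for c,X,px in obs])
    r=least_squares(f,p0,loss='soft_l1',x_scale=[1,1,.01]); return r.x,r.fun.reshape(-1,2)
E
python3 - <<'E'
from fit import *
t=lambda a,b:('top',None,(100+a/3.4-.35,150+b/3.4-.35))
def o(X,a,b,cam='top'):
    return (cam,X,np.array([100+a/3.4-.35,150+b/3.4-.35]) if cam=='top' else np.array([140+a/3.2-.35,110+b/3.2-.35]))
case=[o((80,-131,40),347,114),o((-80,-131,40),324,293),o((80,131,40),62,80),
 o((-64,-119,40),311,270),o((64,-119,40),327,130),o((-64,71,40),90,250),
 o((80,-131,40),283,205,'side'),o((-80,-131,40),121,265,'side')]
p,r=fit(case,[545,205,-.09]); print('case',p); print(r)
awl=[o((-50,0,28),576,78),o((50,0,28),683,121),o((100,0,15),730,148),o((100,0,15),459,486,'side'),o((-50,0,28),434,340,'side')]
q,r2=fit(awl,[630,-190,-1.8]); print('awl',q); print(r2)
cs={c:ctrl.camera_info(c) for c in('top','side')}
for cam,fn,(x0,y0,x1,y1),k in(('top','t1.png',(100,150,330,260),3.4),('side','s1.png',(140,110,330,290),3.2)):
    im=cv2.imread('pics/'+fn)[y0:y1,x0:x1]; im=cv2.resize(im,None,fx=k,fy=k,interpolation=cv2.INTER_CUBIC)
    def L(pp,pts,col):
        a=np.array([((proj(cs[cam],T(pp,X))-[x0,y0])+.5)*k for X in pts]).astype(np.int32); cv2.polylines(im,[a],True,col,1)
    def rect(cx,cy,w,h,z): return [(cx+i*w/2,cy+j*h/2,z) for i,j in((-1,-1),(1,-1),(1,1),(-1,1))]
    L(p,rect(0,0,160,262,40),(255,255,0));L(p,rect(0,0,160,262,0),(255,255,0))
    for x in(-34,34): L(p,rect(x,-24,60,190,40),(255,0,255));L(p,rect(x,-24,60,190,8),(0,255,255))
    L(q,rect(0,0,100,28,30),(255,255,0));L(q,rect(0,0,100,28,0),(0,255,0));L(q,[(50,0,15),(100,0,15)],(0,255,255))
    cv2.imwrite('pics/ov_%s.png'%cam,im)
E
```

```text
case [544.424 196.841  -0.091]
[[-0.134 -0.527]
 [ 0.217  0.27 ]
 [-2.044 -0.269]
 [ 0.687  1.196]
 [ 1.131 -0.371]
 [ 3.028 -0.379]
 [-0.242 -0.937]
 [-1.433 -4.   ]]
awl [ 630.172 -191.686   -1.972]
[[ 1.165 -0.572]
 [-0.023  0.388]
 [ 0.619 -0.586]
 [-0.42  -0.141]
 [-0.873 -1.052]]
```

View pics/ov_top.png

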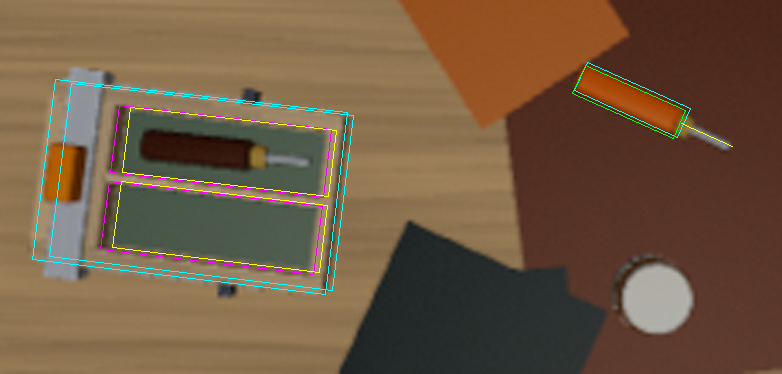

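View pics/ov_side.png

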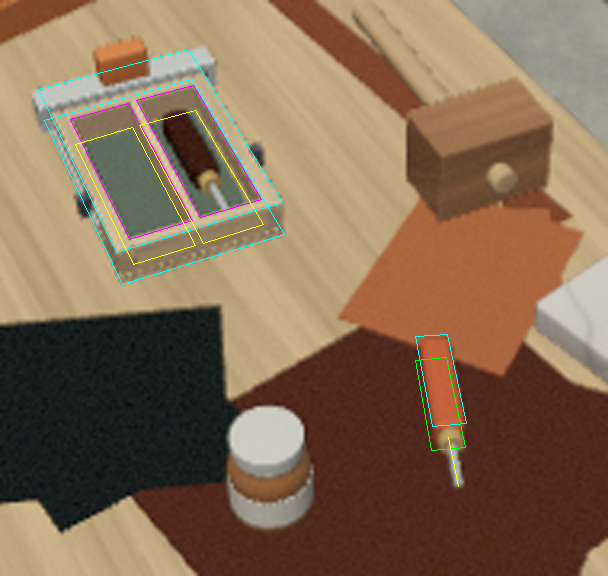

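```bash
cat > plan.py <<'E'
from fit import *
from scipy.spatial.transform import Rotation as Ro
def cur():
    s=ctrl.read_state(); return s,np.array(s['eef_pos']),Ro.from_euler('xyz',s['tool_rot']).as_matrix()
def down(jaw):  # tool x down, z along jaw yaw
    x=np.array([0,0,-1.]);z=np.array([np.cos(jaw),np.sin(jaw),0]);return np.stack([x,np.cross(z,x),z],1)
def best(jaw,R):
    return min((down(jaw),down(jaw+np.pi)),key=lambda D:Ro.from_matrix(R.T@D).magnitude())
def plan(pos,jaw,n=1):
    s,p,R=cur(); D=best(jaw,R); w=Ro.from_matrix(R.T@D).as_rotvec()
    d=R.T@(np.array(pos)-p)
    print('shift units',d/750,'turn units',np.degrees(w)/6,'rows>=',max(np.linalg.norm(d)/62.5,np.degrees(np.linalg.norm(w))/10.7))
    return D
E
python3 - <<'E'
from plan import *
s,p,R=cur(); print(R, s['qpos'],s['width'])
c=ctrl.camera_info('wrist'); Rc=np.array(c['R']); print('cam axes in tool\n',R.T@Rc.T, R.T@(-Rc.T@np.array(c['t'])-p))
plan([509,120,260],-.091)
E
```

```text
[[-0.    -0.903  0.429]
 [-0.     0.429  0.903]
 [-1.     0.    -0.   ]] [-1.193  0.628  0.039  1.517 -0.027  0.996 -0.02 ] 85.40335688847301
cam axes in tool
 [[-0.    -0.27   0.963]
 [-0.001 -0.963 -0.27 ]
 [ 1.    -0.001  0.   ]] [-178.144   67.969    0.195]
shift units [-0.087 -0.544 -0.431] turn units [11.631 -0.    -0.   ] rows>= 8.394732030320162
```

Emit:
servo_tool --rows '[{"dx":-0.02,"wx":1.7},{"dx":-0.02,"wx":1.7}]'

```text
schema error: expected keys dx, dy, dz, wx, wy, wz, fingers
```

Emit:
servo_tool --rows '[{"dx":-0.02,"dy":0,"dz":0,"wx":1.0,"wy":0,"wz":0,"fingers":0},{"dx":-0.02,"dy":0,"dz":0,"wx":1.0,"wy":0,"wz":0,"fingers":0},{"dx":-0.02,"dy":0,"dz":0,"wx":1.0,"wy":0,"wz":0,"fingers":0},{"dx":-0.02,"dy":0,"dz":0,"wx":1.0,"wy":0,"wz":0,"fingers":0},{"dx":-0.01,"dy":0,"dz":0,"wx":1.0,"wy":0,"wz":0,"fingers":0}]'

```text
clock: 2.38
eef_pos: [279.2, 587.4, 263.0]
tool_rot: [0.63, 1.569, 1.23]
force: [-0.9, -0.3, -0.2]
width: 85.3
```

Emit:
servo_tool --rows '[{"dx":0,"dy":0,"dz":0,"wx":1.0,"wy":0,"wz":0,"fingers":0},{"dx":0,"dy":0,"dz":0,"wx":1.0,"wy":0,"wz":0,"fingers":0},{"dx":0,"dy":0,"dz":0,"wx":1.0,"wy":0,"wz":0,"fingers":0},{"dx":0,"dy":0,"dz":0,"wx":1.0,"wy":0,"wz":0,"fingers":0},{"dx":0,"dy":0,"dz":0,"wx":1.0,"wy":0,"wz":0,"fingers":0}]'

```text
clock: 3.0
eef_pos: [279.0, 587.1, 262.0]
tool_rot: [2.893, 1.571, 2.97]
force: [0.0, -0.1, -0.3]
width: 85.6
```

Emit:
servo_tool --rows '[{"dx":0,"dy":0,"dz":0,"wx":1.0,"wy":0,"wz":0,"fingers":0},{"dx":0,"dy":0,"dz":0,"wx":0.6,"wy":0,"wz":0,"fingers":0}]'

```text
clock: 3.25
eef_pos: [278.9, 587.1, 262.0]
tool_rot: [-2.446, 1.571, -2.536]
force: [-0.8, -0.2, -0.0]
width: 85.8
```

Run:
```python
from plan import *
s,p,R=cur(); print(p,R[:,2],s['qpos'])
plan([530,250,270],-.091)
```

```text
[278.903 587.071 261.967] [ 0.996 -0.09  -0.   ] [-1.383  0.593  0.371  1.435 -0.224  1.155 -1.069]
shift units [-0.011 -0.418  0.374] turn units [ 0.01  -0.001  0.001] rows>= 6.726308878120559
```

Emit:
servo_tool --rows '[{"dx":0,"dy":-0.06,"dz":0.053,"wx":0,"wy":0,"wz":0,"fingers":0},{"dx":0,"dy":-0.06,"dz":0.053,"wx":0,"wy":0,"wz":0,"fingers":0},{"dx":0,"dy":-0.06,"dz":0.053,"wx":0,"wy":0,"wz":0,"fingers":0},{"dx":0,"dy":-0.06,"dz":0.053,"wx":0,"wy":0,"wz":0,"fingers":0},{"dx":0,"dy":-0.06,"dz":0.053,"wx":0,"wy":0,"wz":0,"fingers":0}]'

```text
clock: 3.88
eef_pos: [458.3, 344.1, 262.3]
tool_rot: [0.999, 1.57, 0.911]
force: [0.6, -0.3, -1.0]
width: 85.6
```

Emit:
servo_tool --rows '[{"dx":-0.005,"dy":-0.06,"dz":0.053,"wx":0,"wy":0,"wz":0,"fingers":0},{"dx":-0.005,"dy":-0.06,"dz":0.053,"wx":0,"wy":0,"wz":0,"fingers":0},{"dx":0,"dy":0,"dz":0,"wx":0,"wy":0,"wz":0,"fingers":0}]'

```text
clock: 4.25
eef_pos: [532.4, 242.3, 270.4]
tool_rot: [-0.575, 1.567, -0.673]
force: [0.2, 0.7, 0.5]
width: 85.6
```

Run:
```python
from plan import *
s,p,R=cur(); print(p)
c=ctrl.camera_info('wrist'); im=save('wrist','w1.png'); import pickle; pickle.dump(c,open('w1.pkl','wb'))
p=[544.4,199,-.091]
im=cv2.cvtColor(im,cv2.COLOR_RGB2BGR); im=cv2.resize(im,None,fx=1.5,fy=1.5)
def L(pp,pts,col):
    a=np.array([(proj(c,T(pp,X))+.5)*1.5 for X in pts]).astype(np.int32); cv2.polylines(im,[a],True,col,1)
def rect(cx,cy,w,h,z): return [(cx+i*w/2,cy+j*h/2,z) for i,j in((-1,-1),(1,-1),(1,1),(-1,1))]
L(p,rect(0,0,160,262,40),(255,255,0))
for x in(-34,34): L(p,rect(x,-24,60,190,40),(255,0,255));L(p,rect(x,-24,60,190,8),(0,255,255))
cv2.imwrite('pics/w1o.png',im)
```

```text
[532.379 242.26  270.383]
```

View pics/w1o.png

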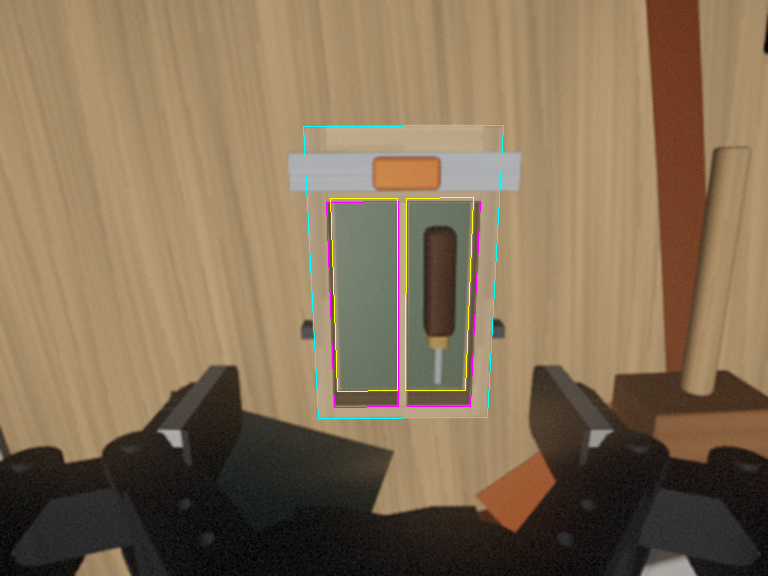

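The overlay of the case pose (544.4, 199, −0.091) matches the wrist picture to 1–2 mm. The knob top is at about (407,172) in this 1.5× picture.

Run:
```python
from plan import *
import pickle; c=pickle.load(open('w1.pkl','rb'))
p=[544.4,199,-.091]
k=at_z(c,(407/1.5-.5,172/1.5-.5),90); print('knob',k)
d=k[:2]-p[:2]; cc,ss=np.cos(p[2]),np.sin(p[2]); print('knob in case',cc*d[0]+ss*d[1],-ss*d[0]+cc*d[1])
print('pocket',T(p,(-34,-24,8)),'home knob',T(p,(0,-24,90)))
plan([627,-150,230],-.401)
plan([627,-150,230],-.091)
```

```text
knob [553.998 295.452  90.   ]
knob in case 0.7933274200000753 96.92520778291833
pocket [508.36  178.189   8.   ] home knob [542.219 175.099  90.   ]
shift units [ 0.054 -0.514  0.178] turn units [2.937 0.011 0.002] rows>= 6.554563966850142
shift units [ 0.054 -0.514  0.178] turn units [-0.023  0.01   0.003] rows>= 6.554563966850142
```

Emit:
servo_tool --rows '[{"dx":0.008,"dy":-0.073,"dz":0.025,"wx":0,"wy":0,"wz":0,"fingers":0},{"dx":0.008,"dy":-0.073,"dz":0.025,"wx":0,"wy":0,"wz":0,"fingers":0},{"dx":0.008,"dy":-0.073,"dz":0.025,"wx":0,"wy":0,"wz":0,"fingers":0},{"dx":0.008,"dy":-0.073,"dz":0.025,"wx":0,"wy":0,"wz":0,"fingers":0},{"dx":0.008,"dy":-0.073,"dz":0.025,"wx":0,"wy":0,"wz":0,"fingers":0}]'

```text
clock: 4.92
eef_pos: [598.4, -31.2, 239.2]
tool_rot: [1.597, 1.569, 1.513]
force: [0.4, 1.2, -0.2]
width: 85.4
```

Emit:
servo_tool --rows '[{"dx":0.008,"dy":-0.073,"dz":0.025,"wx":0,"wy":0,"wz":0,"fingers":0},{"dx":0.008,"dy":-0.073,"dz":0.025,"wx":0,"wy":0,"wz":0,"fingers":0},{"dx":0,"dy":0,"dz":0,"wx":0.98,"wy":0,"wz":0,"fingers":0},{"dx":0,"dy":0,"dz":0,"wx":0.98,"wy":0,"wz":0,"fingers":0},{"dx":0,"dy":0,"dz":0,"wx":0.98,"wy":0,"wz":0,"fingers":0}]'

```text
clock: 5.55
eef_pos: [626.2, -142.1, 227.1]
tool_rot: [2.202, 1.569, 1.805]
force: [-0.3, 1.0, -0.0]
width: 85.5
```

Emit:
servo_tool --rows '[{"dx":0,"dy":0,"dz":0,"wx":0,"wy":0,"wz":0,"fingers":0}]'

```text
clock: 5.68
eef_pos: [626.1, -142.2, 227.1]
tool_rot: [2.475, 1.57, 2.083]
force: [0.1, -0.4, 0.8]
width: 85.2
```

Run:
```python
from plan import *
s,p,R=cur(); print(p)
c=ctrl.camera_info('wrist'); im=save('wrist','w2.png'); import pickle; pickle.dump(c,open('w2.pkl','wb'))
for l in('awl','awl_mid'):
  for r in ctrl.mark_of(l,'wrist'): print(l,r['conf'],r['point'],at_z(c,r['point'],0 if l=='awl' else 15))
p=[630.2,-191.7,-1.972]
im=cv2.cvtColor(im,cv2.COLOR_RGB2BGR); im=cv2.resize(im,None,fx=1.5,fy=1.5)
def L(pp,pts,col):
    a=np.array([(proj(c,T(pp,X))+.5)*1.5 for X in pts]).astype(np.int32); cv2.polylines(im,[a],True,col,1)
def rect(cx,cy,w,h,z): return [(cx+i*w/2,cy+j*h/2,z) for i,j in((-1,-1),(1,-1),(1,1),(-1,1))]
L(p,rect(0,0,100,28,30),(255,255,0));L(p,rect(0,0,100,28,0),(0,255,0));L(p,[(50,0,15),(100,0,15)],(0,255,255))
cv2.imwrite('pics/w2o.png',im)
```

```text
[ 626.087 -142.186  227.094]
awl 0.79 [293.7, 331.6] [ 577.86  -402.574    0.   ]
awl_mid 0.91 [282.9, 336.2] [ 563.537 -392.032   15.   ]
awl_mid 0.57 [273.3, 214.4] [ 619.162 -214.596   15.   ]
```

View pics/w2o.png

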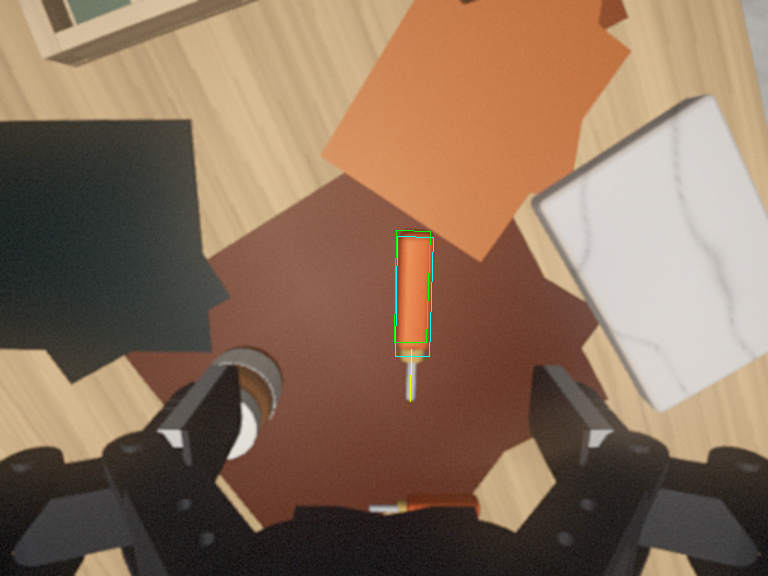

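The awl overlay matches: haft at about (414,290), tip at (410,401). The jar is clear of the fingers' way down.

Run:
```python
from plan import *
plan([627,-199,17],-.401)
```

```text
shift units [ 0.28  -0.068  0.03 ] turn units [ 0.08  -0.004 -0.004] rows>= 3.4820729519392817
```

Emit:
servo_tool --rows '[{"dx":0.02,"dy":-0.034,"dz":0.015,"wx":0.08,"wy":0,"wz":0,"fingers":0},{"dx":0.06,"dy":-0.034,"dz":0.015,"wx":0,"wy":0,"wz":0,"fingers":0},{"dx":0.07,"dy":0,"dz":0,"wx":0,"wy":0,"wz":0,"fingers":0},{"dx":0.06,"dy":0,"dz":0,"wx":0,"wy":0,"wz":0,"fingers":0},{"dx":0,"dy":0,"dz":0,"wx":0,"wy":0,"wz":0,"fingers":0}]'

```text
clock: 6.45
eef_pos: [623.8, -198.4, 66.6]
tool_rot: [-3.136, 1.563, 2.744]
force: [0.4, -0.3, -0.1]
width: 85.4
```

Run:
```python
from plan import *
s,p,R=cur(); print(p)
plan([627,-199,17],-.401)
save('wrist','w3.png')
```

```text
[ 623.804 -198.433   66.559]
shift units [0.066 0.001 0.005] turn units [-0.02  -0.075  0.   ] rows>= 0.7946466980332861
```

View pics/w3.png

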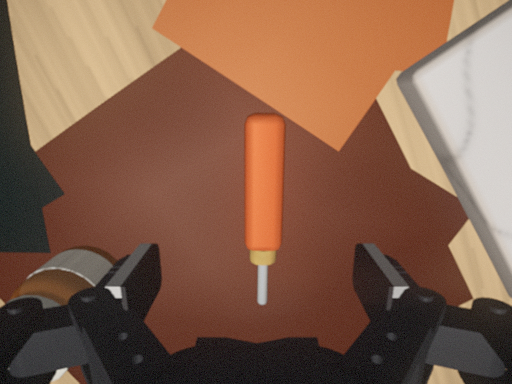

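The awl is centred between the fingers (haft at about (264,185)). I'll lower the last part and grip.

Emit:
servo_tool --rows '[{"dx":0.03,"dy":0.001,"dz":0.005,"wx":0,"wy":0,"wz":0,"fingers":0},{"dx":0.03,"dy":0,"dz":0,"wx":0,"wy":0,"wz":0,"fingers":0},{"dx":0.006,"dy":0,"dz":0,"wx":0,"wy":0,"wz":0,"fingers":0},{"dx":0,"dy":0,"dz":0,"wx":0,"wy":0,"wz":0,"fingers":0}]'

```text
clock: 7.0
eef_pos: [631.1, -201.2, 21.3]
tool_rot: [0.04, 1.569, -0.364]
force: [0.9, -0.4, -0.4]
width: 85.3
```

Run:
```python
from plan import *
s,p,R=cur(); print(p)
plan([627,-199,17],-.401)
```

```text
[ 631.133 -201.183   21.26 ]
shift units [ 0.006  0.001 -0.006] turn units [-0.027  0.013 -0.   ] rows>= 0.10118745484331716
```

Emit:
servo_tool --rows '[{"dx":0.006,"dy":0,"dz":-0.005,"wx":0,"wy":0,"wz":0,"fingers":0.1},{"dx":0,"dy":0,"dz":0,"wx":0,"wy":0,"wz":0,"fingers":0.3},{"dx":0,"dy":0,"dz":0,"wx":0,"wy":0,"wz":0,"fingers":0.6},{"dx":0,"dy":0,"dz":0,"wx":0,"wy":0,"wz":0,"fingers":1},{"dx":0,"dy":0,"dz":0,"wx":0,"wy":0,"wz":0,"fingers":1}]'

```text
clock: 7.62
eef_pos: [627.1, -199.5, 16.1]
tool_rot: [0.232, 1.571, -0.172]
force: [1.2, -0.6, -0.7]
width: 5.2
```

Emit:
servo_tool --rows '[{"dx":0,"dy":0,"dz":0,"wx":0,"wy":0,"wz":0,"fingers":1},{"dx":0,"dy":0,"dz":0,"wx":0,"wy":0,"wz":0,"fingers":1},{"dx":0,"dy":0,"dz":0,"wx":0,"wy":0,"wz":0,"fingers":1}]'

```text
clock: 8.0
eef_pos: [627.0, -199.4, 16.0]
tool_rot: [3.016, 1.571, 2.612]
force: [-0.3, -0.0, 0.5]
width: 0.2
```

Run:
```python
from plan import *
s,p,R=cur(); print(p,s['width'],s['force'])
save('wrist','w4.png')
```

```text
[ 626.951 -199.425   15.967] 0.15723078422936268 [-0.338 -0.048  0.548]
```

View pics/w4.png

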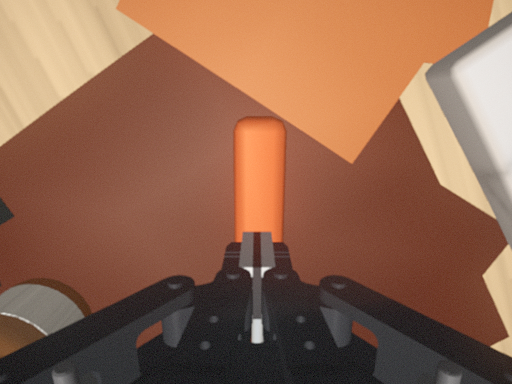

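The fingers shut to 0.2 mm, so they hold nothing. In the picture they cover the haft from row 235 on. I'll check where the TCP and the awl project.

Run:
```python
from plan import *
s,p,R=cur(); print(p,s['tool_rot'])
c=ctrl.camera_info('wrist'); im=save('wrist','w5.png')
print('tcp',proj(c,p),'grasp',proj(c,p-19*R[:,0]))
q=[630.2,-191.7,-1.972]
for X in [(-50,0,30),(0,0,30),(50,0,30),(50,14,30),(50,-14,30),(-50,14,30),(-50,-14,30),(100,0,15)]: print(X,T(q,X),proj(c,T(q,X)))
save('top','t5.png');
t=cv2.imread('pics/t5.png')[120:270,200:350]; cv2.imwrite('pics/t5z.png',cv2.resize(t,None,fx=4,fy=4,interpolation=cv2.INTER_CUBIC))
t=save('side','s5.png'); t=cv2.imread('pics/s5.png')[140:300,200:350]; cv2.imwrite('pics/s5z.png',cv2.resize(t,None,fx=4,fy=3.7,interpolation=cv2.INTER_CUBIC))
```

```text
[ 626.947 -199.467   15.989] [2.588 1.571 2.184]
tcp [256.191 223.121] grasp [256.145 236.059]
(-50, 0, 30) [ 649.726 -145.67    30.   ] [255.619 122.731]
(0, 0, 30) [ 630.2 -191.7   30. ] [256.024 217.815]
(50, 0, 30) [ 610.674 -237.73    30.   ] [256.374 298.929]
(50, 14, 30) [ 623.562 -243.197   30.   ] [280.51  298.833]
(50, -14, 30) [ 597.785 -232.262   30.   ] [232.241 298.98 ]
(-50, 14, 30) [ 662.615 -151.138   30.   ] [283.864 122.648]
(-50, -14, 30) [ 636.838 -140.203   30.   ] [227.38  122.854]
(100, 0, 15) [ 591.147 -283.759   15.   ] [256.671 350.546]
```

View pics/t5z.png

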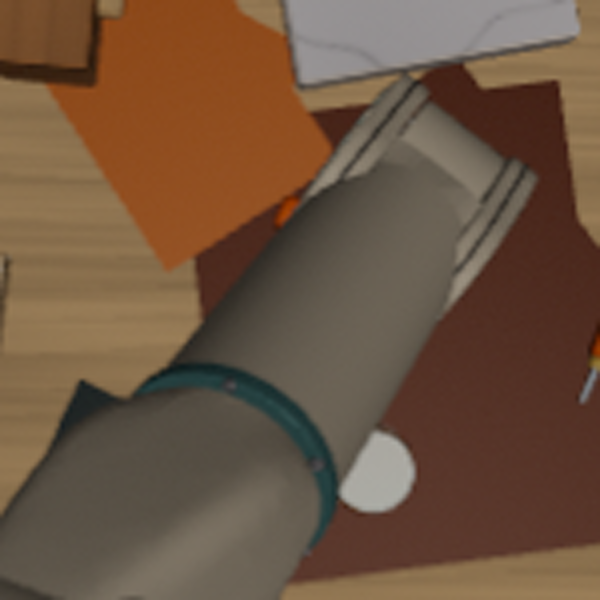

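View pics/s5z.png

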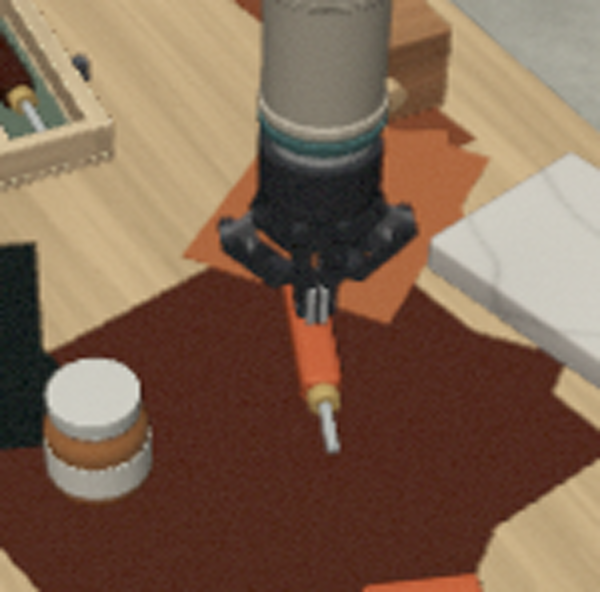

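Run:
```python
from plan import *
s,p,R=cur()
print('tcp in side',proj('side',p), 'z30',proj('side',p+[0,0,14]),'z40',proj('side',p+[0,0,24]))
q=[630.2,-191.7,-1.972]
cs={c:ctrl.camera_info(c) for c in('side','wrist')}
for cam,fn,(x0,y0,x1,y1),k in(('side','s5.png',(240,180,320,260),7),('wrist','w5.png',(170,80,350,384),2)):
    im=cv2.imread('pics/'+fn)[y0:y1,x0:x1]; im=cv2.resize(im,None,fx=k,fy=k,interpolation=cv2.INTER_CUBIC)
    def L(pp,pts,col):
        a=np.array([((proj(cs[cam],T(pp,X))-[x0,y0])+.5)*k for X in pts]).astype(np.int32); cv2.polylines(im,[a],True,col,1)
    def rect(cx,cy,w,h,z): return [(cx+i*w/2,cy+j*h/2,z) for i,j in((-1,-1),(1,-1),(1,1),(-1,1))]
    L(q,rect(0,0,100,28,30),(255,255,0));L(q,rect(0,0,100,28,0),(0,255,0));L(q,[(50,0,15),(100,0,15)],(0,255,255))
    u=((proj(cs[cam],p)-[x0,y0])+.5)*k; cv2.drawMarker(im,tuple(int(v) for v in u),(255,0,255),0,15,2)
    cv2.imwrite('pics/ov5_%s.png'%cam,im)
```

```text
tcp in side [277.422 233.846] z30 [277.553 230.383] z40 [277.648 227.877]
```

View pics/ov5_side.png

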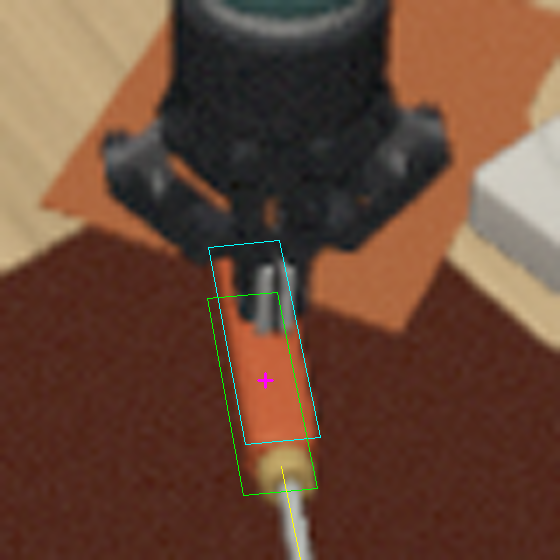

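View pics/ov5_wrist.png

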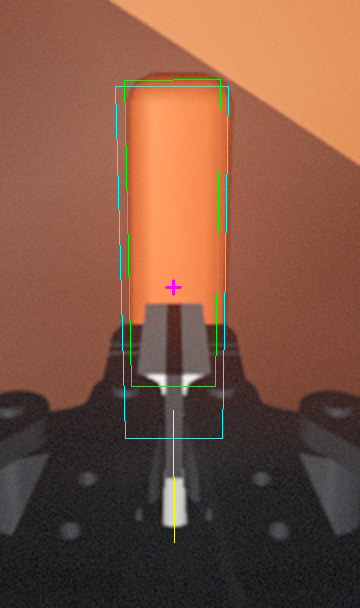

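Run:
```python
from plan import *
s,p,R=cur(); c=ctrl.camera_info('wrist'); Rc=np.array(c['R']);
A=R.T@Rc.T; b=R.T@(-Rc.T@np.array(c['t'])-p); print(b)
def cam(pos,rot,off=(0,0,0)):
    Rt=Ro.from_euler('xyz',rot).as_matrix(); o=np.array(pos)+off+Rt@b; Rw=(Rt@A).T
    return dict(c,R=Rw,t=-Rw@o)
q=[630.2,-191.7,-1.972]
for nm,pos,rot in (('w3',[623.804,-198.433,66.559],[-3.136,1.563,2.744]),('w5',p,s['tool_rot'])):
  for oz in (0,10,20,25,30):
    k=cam(pos,rot,(0,0,oz)); P=lambda X:proj(k,T(q,X))
    print(nm,oz,'far',P((-50,0,25)),'collar',P((50,0,20)),'tip',P((100,0,15)),'width mid',P((-10,14,15))[0]-P((-10,-14,15))[0])
```

```text
[-178.139   68.45     0.321]
w3 0 far [261.363 117.081] collar [261.161 252.06 ] tip [261.045 305.047] width mid 38.77628628385585
w3 10 far [261.271 116.424] collar [261.089 246.405] tip [260.983 297.966] width mid 37.24594591078042
w3 20 far [261.186 115.821] collar [261.022 241.158] tip [260.925 291.355] width mid 35.83161404162314
w3 25 far [261.146 115.538] collar [260.99  238.674] tip [260.897 288.212] width mid 35.16391237977433
w3 30 far [261.108 115.266] collar [260.96  236.276] tip [260.871 285.17 ] width mid 34.52060138071826
w5 0 far [255.645 122.128] collar [256.383 289.38 ] tip [256.668 350.541] width mid 48.912700978685365
w5 10 far [255.699 121.011] collar [256.393 280.706] tip [256.666 340.108] width mid 46.50499383655938
w5 20 far [255.747 120.01 ] collar [256.403 272.791] tip [256.664 330.499] width mid 44.322608787711715
w5 25 far [255.769 119.548] collar [256.408 269.088] tip [256.663 325.973] width mid 43.30627818341483
w5 30 far [255.79  119.109] collar [256.413 265.54 ] tip [256.662 321.62 ] width mid 42.33540308705324
```

Run:
```python
import cv2
for f in('w3','w5'):
    t=cv2.imread(f'pics/{f}.png')[100:320,190:340]; cv2.imwrite(f'pics/{f}z.png',cv2.resize(t,None,fx=2.6,fy=2.6))
```

```text
(no output)
```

View pics/w3z.png

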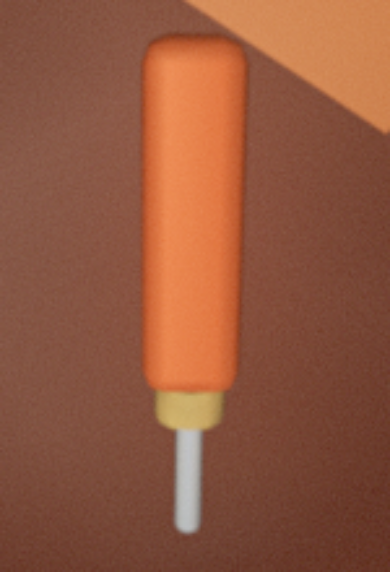

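Run:
```python
from plan import *
s,p,R=cur(); c=ctrl.camera_info('wrist')
for bk in (0,10,14,18,22,26):
    print(bk,[ (y,proj(c,p+R@np.array([-bk,y,0.])),proj('side',p+R@np.array([-bk,y,0.]))) for y in (11,-11)])
t=cv2.imread('pics/w5.png')[200:384,190:330]; cv2.imwrite('pics/w5z.png',cv2.resize(t,None,fx=4,fy=3.2*1.0))
t=cv2.imread('pics/s5.png')[190:250,250:310]; cv2.imwrite('pics/s5zz.png',cv2.resize(t,None,fx=9,fy=9))
```

```text
0 [(11, array([256.107, 205.214]), array([276.834, 230.751])), (-11, array([256.15 , 240.462]), array([278.017, 236.98 ]))]
10 [(11, array([256.081, 210.838]), array([276.924, 228.281])), (-11, array([256.127, 247.739]), array([278.114, 234.514]))]
14 [(11, array([256.07 , 213.263]), array([276.96 , 227.285])), (-11, array([256.117, 250.866]), array([278.154, 233.52 ]))]
18 [(11, array([256.058, 215.797]), array([276.997, 226.285])), (-11, array([256.106, 254.13 ]), array([278.193, 232.521]))]
22 [(11, array([256.045, 218.449]), array([277.033, 225.281])), (-11, array([256.096, 257.538]), array([278.233, 231.518]))]
26 [(11, array([256.032, 221.226]), array([277.07 , 224.272])), (-11, array([256.084, 261.101]), array([278.273, 230.511]))]
```

View pics/s5zz.png

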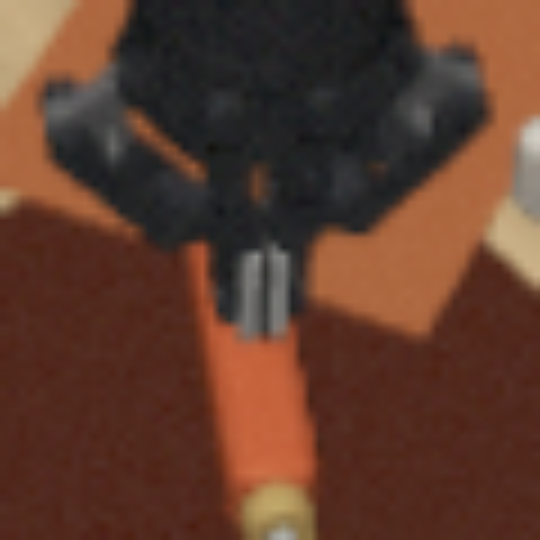

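View pics/w5z.png

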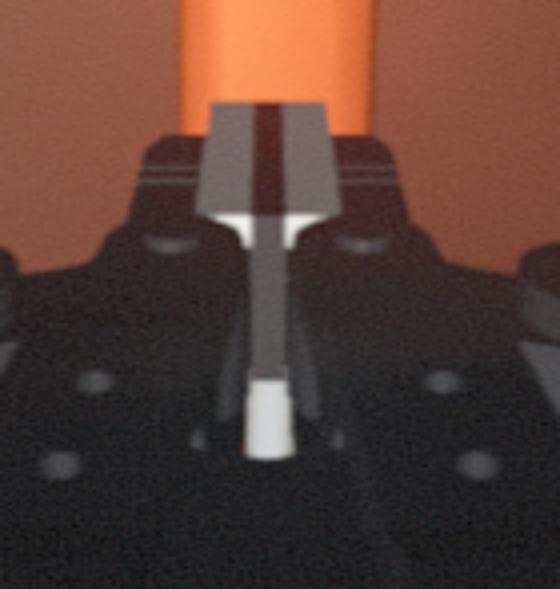

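The side and wrist pictures agree. The real fingertips stand well behind the reported TCP, roughly 30–40 mm, so the fingers shut above the haft. I'll open, go lower with an eye on the force, and look again.

Emit:
servo_tool --rows '[{"dx":0,"dy":0,"dz":0,"wx":0,"wy":0,"wz":0,"fingers":0},{"dx":0,"dy":0,"dz":0,"wx":0,"wy":0,"wz":0,"fingers":0},{"dx":0,"dy":0,"dz":0,"wx":0,"wy":0,"wz":0,"fingers":0},{"dx":0,"dy":0,"dz":0,"wx":0,"wy":0,"wz":0,"fingers":0},{"dx":0,"dy":0,"dz":0,"wx":0,"wy":0,"wz":0,"fingers":0}]'

```text
clock: 8.82
eef_pos: [627.0, -199.4, 16.0]
tool_rot: [2.519, 1.571, 2.115]
force: [-0.3, -0.2, 0.6]
width: 85.4
```

Emit:
servo_tool --rows '[{"dx":0.01,"dy":0,"dz":0,"wx":0,"wy":0,"wz":0,"fingers":0},{"dx":0.01,"dy":0,"dz":0,"wx":0,"wy":0,"wz":0,"fingers":0},{"dx":0,"dy":0,"dz":0,"wx":0,"wy":0,"wz":0,"fingers":0}]'

```text
clock: 9.2
eef_pos: [626.1, -199.1, -0.2]
tool_rot: [-3.096, 1.569, 2.783]
force: [0.3, -0.4, -0.3]
width: 85.4
```

Run:
```python
from plan import *
s,p,R=cur(); print(p,s['width'],s['force'])
save('wrist','w6.png'); save('side','s6.png')
a=cv2.imread('pics/w6.png'); t=cv2.imread('pics/s6.png')[170:260,230:330]; t=cv2.resize(t,None,fx=4.2,fy=4.2,interpolation=cv2.INTER_CUBIC)[:384]
t=cv2.resize(t,(290,384*290//420)) if 0 else t
cv2.imwrite('pics/c6.png',t);
```

```text
[ 626.105 -199.07    -0.18 ] 85.39252982353051 [ 0.329 -0.43  -0.318]
```

View pics/c6.png

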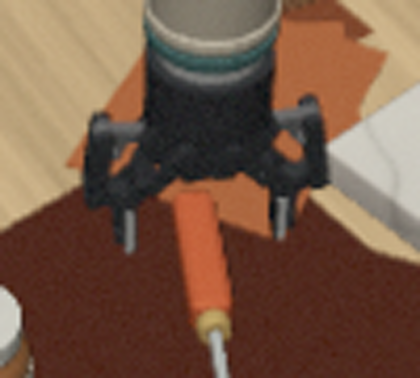

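View pics/w6.png

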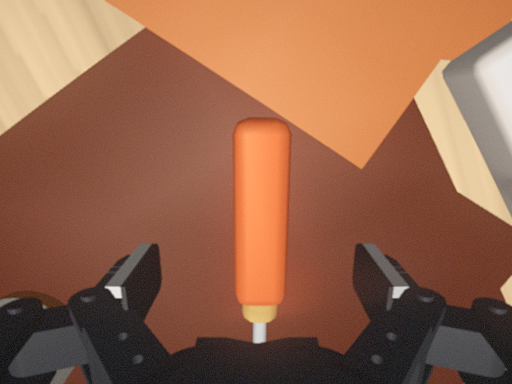

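Run:
```python
from plan import *
s,p,R=cur(); c=ctrl.camera_info('wrist'); Rc=np.array(c['R']); A=R.T@Rc.T; b=R.T@(-Rc.T@np.array(c['t'])-p)
q=[630.2,-191.7,-1.972]
for oz in (0,10,20,30,40):
    Rw=(R@A).T; o=p+[0,0,oz]+R@b; k=dict(c,R=Rw,t=-Rw@o); P=lambda X:proj(k,T(q,X))
    print(oz,'far',P((-50,0,25)),'hafttop',P((50,0,28)),'collar',P((50,0,20)),'width',P((-10,14,15))[0]-P((-10,-14,15))[0])
l=np.array([127,250])/4.2+[230,170]-.4; r=np.array([280,239])/4.2+[230,170]-.4
for z in (0,15,20,30,40,50):
    a=at_z('side',l,z);e=at_z('side',r,z); print(z,a,e,'mid in tool',R.T@((a+e)/2-p),'sep',np.linalg.norm(a-e),'dir',np.arctan2(*(e-a)[1::-1]))
```

```text
0 far [255.812 123.933] hafttop [256.589 313.061] collar [256.596 304.24 ] width 53.12324087690217
10 far [255.869 122.602] hafttop [256.598 302.147] collar [256.604 294.184] width 50.296642894964094
20 far [255.92  121.421] hafttop [256.606 292.29 ] collar [256.611 285.067] width 47.754774723601884
30 far [255.965 120.368] hafttop [256.613 283.346] collar [256.618 276.767] width 45.45679152253638
40 far [256.005 119.422] hafttop [256.619 275.195] collar [256.624 269.178] width 43.369284934395694
0 [ 601.556 -149.422   -0.   ] [ 693.168 -191.066    0.   ] mid in tool [ 0.665 34.964  7.435] sep 100.63329385941427 dir -0.426645904983758
15 [ 595.006 -160.85    15.   ] [ 685.225 -201.861   15.   ] mid in tool [-14.332  21.896   5.133] sep 99.10331099927343 dir -0.42664590498375904
20 [ 592.823 -164.659   20.   ] [ 682.578 -205.459   20.   ] mid in tool [-19.331  17.54    4.366] sep 98.5933167125599 dir -0.4266459049837586
30 [ 588.456 -172.278   30.   ] [ 677.283 -212.656   30.   ] mid in tool [-29.329   8.828   2.832] sep 97.57332813913285 dir -0.42664590498375765
40 [ 584.089 -179.897   40.   ] [ 671.987 -219.853   40.   ] mid in tool [-39.327   0.116   1.297] sep 96.55333956570576 dir -0.42664590498375826
50 [ 579.722 -187.516   50.   ] [ 666.692 -227.049   50.   ] mid in tool [-49.325  -8.596  -0.237] sep 95.53335099227861 dir -0.42664590498375776
```

The open tips stand about 40–50 mm behind the reported TCP and the camera scale agrees with the reported pose, so I need to go about 14 mm lower.

Emit:
servo_tool --rows '[{"dx":0.01,"dy":0,"dz":0.001,"wx":0,"wy":0,"wz":0,"fingers":0},{"dx":0.008,"dy":0,"dz":0,"wx":0,"wy":0,"wz":0,"fingers":0},{"dx":0,"dy":0,"dz":0,"wx":0,"wy":0,"wz":0,"fingers":0.3},{"dx":0,"dy":0,"dz":0,"wx":0,"wy":0,"wz":0,"fingers":0.55},{"dx":0,"dy":0,"dz":0,"wx":0,"wy":0,"wz":0,"fingers":1}]'

```text
clock: 9.93
eef_pos: [627.8, -199.9, -12.3]
tool_rot: [-0.056, 1.57, -0.46]
force: [-0.1, -0.4, 0.5]
width: 32.1
```

Emit:
servo_tool --rows '[{"dx":0,"dy":0,"dz":0,"wx":0,"wy":0,"wz":0,"fingers":1},{"dx":0,"dy":0,"dz":0,"wx":0,"wy":0,"wz":0,"fingers":1},{"dx":0,"dy":0,"dz":0,"wx":0,"wy":0,"wz":0,"fingers":1}]'

```text
clock: 10.3
eef_pos: [628.1, -200.0, -12.0]
tool_rot: [0.055, 1.57, -0.349]
force: [-1.4, 0.3, 4.8]
width: 25.5
```

Run:
```python
from plan import *
s,p,R=cur(); print(p,s['width'],s['force'])
save('wrist','w7.png'); save('side','s7.png')
t=cv2.imread('pics/s7.png')[170:260,230:330]; t=cv2.resize(t,None,fx=4.2,fy=4.2,interpolation=cv2.INTER_CUBIC)
cv2.imwrite('pics/c7.png',t);
```

```text
[ 628.146 -199.986  -11.977] 25.459434765086886 [-1.415  0.272  4.762]
```

View pics/c7.png

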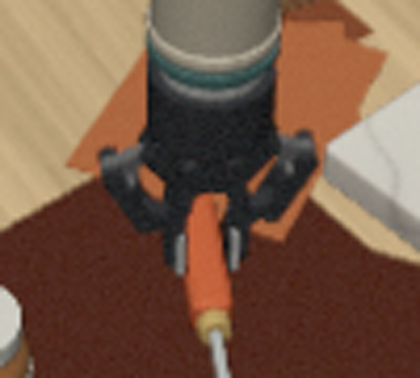

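View pics/w7.png

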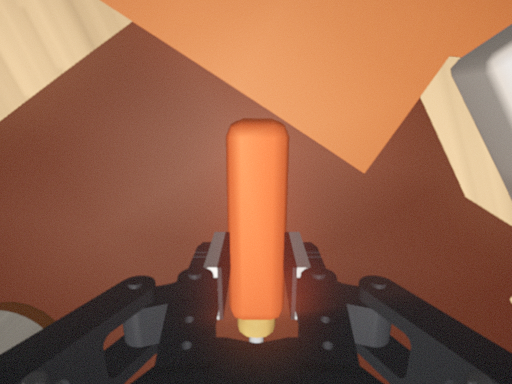

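It holds at 25.5 mm (under the 28 mm width), so it's on the rounded upper edge. I'll reopen, go 7 mm deeper and grip again.

Emit:
servo_tool --rows '[{"dx":0,"dy":0,"dz":0,"wx":0,"wy":0,"wz":0,"fingers":0.4},{"dx":0,"dy":0,"dz":0,"wx":0,"wy":0,"wz":0,"fingers":0.4},{"dx":0.009,"dy":0,"dz":0,"wx":0,"wy":0,"wz":0,"fingers":0.4},{"dx":0,"dy":0,"dz":0,"wx":0,"wy":0,"wz":0,"fingers":0.4}]'

```text
clock: 10.9
eef_pos: [626.8, -199.3, -20.3]
tool_rot: [-3.12, 1.569, 2.76]
force: [0.6, 0.5, 0.2]
width: 51.6
```

Emit:
servo_tool --rows '[{"dx":0,"dy":0,"dz":0,"wx":0,"wy":0,"wz":0,"fingers":1},{"dx":0,"dy":0,"dz":0,"wx":0,"wy":0,"wz":0,"fingers":1},{"dx":0,"dy":0,"dz":0,"wx":0,"wy":0,"wz":0,"fingers":1},{"dx":0,"dy":0,"dz":0,"wx":0,"wy":0,"wz":0,"fingers":1}]'

```text
clock: 11.4
eef_pos: [627.8, -199.9, -19.1]
tool_rot: [-0.082, 1.57, -0.486]
force: [0.6, -0.7, 1.1]
width: 26.5
```

Emit:
servo_tool --rows '[{"dx":-0.015,"dy":0,"dz":0,"wx":0,"wy":0,"wz":0,"fingers":1},{"dx":-0.03,"dy":0,"dz":0,"wx":0,"wy":0,"wz":0,"fingers":1},{"dx":-0.05,"dy":0,"dz":0,"wx":0,"wy":0,"wz":0,"fingers":1},{"dx":-0.05,"dy":0,"dz":0,"wx":0,"wy":0,"wz":0,"fingers":1},{"dx":0,"dy":0,"dz":0,"wx":0,"wy":0,"wz":0,"fingers":1}]'

```text
clock: 12.02
eef_pos: [630.5, -201.2, 94.6]
tool_rot: [0.077, 1.562, -0.327]
force: [-0.1, -0.1, -1.2]
width: 26.4
```

Run:
```python
from plan import *
s,p,R=cur(); print(p,s['width'],s['force'])
save('wrist','w8.png'); save('side','s8.png')
t=cv2.imread('pics/s8.png')[140:260,220:330]; t=cv2.resize(t,None,fx=4.2,fy=4.2,interpolation=cv2.INTER_CUBIC)
cv2.imwrite('pics/c8.png',t);
```

```text
[ 630.53  -201.155   94.642] 26.433283842831635 [-0.121 -0.11  -1.202]
```

View pics/c8.png

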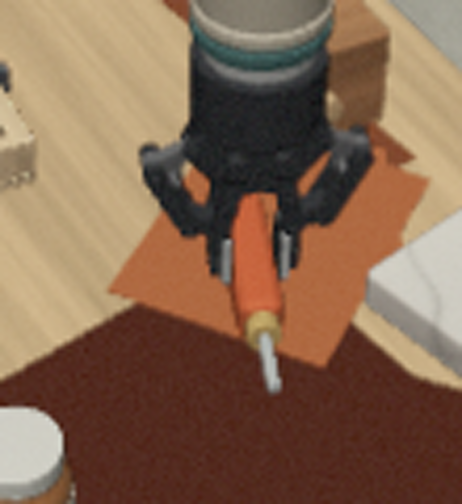

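View pics/w8.png

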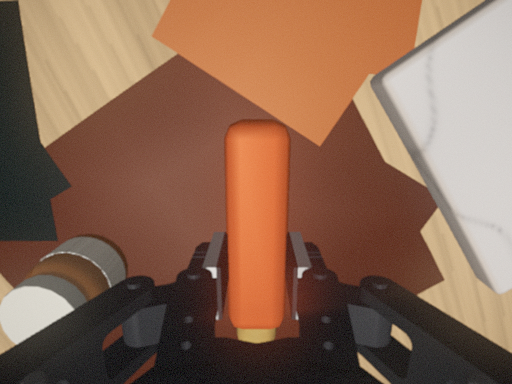

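The awl is held level: width 26.4 mm, about 1.2 N of weight. Its underside is about 19 mm above the reported TCP. I'll carry it to the empty pocket.

Run:
```python
from plan import *
p=[544.4,199,-.091]
print(T(p,(-34,-24+16.5,0)))
plan([510,194.6,120],-.091)
```

```text
[509.859 194.621   0.   ]
shift units [-0.039  0.421 -0.351] turn units [-2.988  0.013 -0.004] rows>= 6.599206091129402
```

Emit:
servo_tool --rows '[{"dx":-0.01,"dy":0,"dz":0,"wx":-1,"wy":0,"wz":0,"fingers":1},{"dx":-0.01,"dy":0,"dz":0,"wx":-1,"wy":0,"wz":0,"fingers":1},{"dx":-0.01,"dy":0,"dz":0,"wx":-0.95,"wy":0,"wz":0,"fingers":1},{"dx":0,"dy":0,"dz":0,"wx":0,"wy":0,"wz":0,"fingers":1}]'

```text
clock: 12.62
eef_pos: [627.2, -199.6, 111.6]
tool_rot: [2.541, 1.57, 2.445]
force: [0.5, 1.0, -0.7]
width: 26.4
```

Run:
```python
from plan import *
s,p,R=cur(); print(p,R[:,0])
plan([510,194.6,120],-.091)
```

```text
[ 627.227 -199.645  111.575] [-0.001  0.001 -1.   ]
shift units [-0.011  0.508 -0.206] turn units [-0.051 -0.008 -0.005] rows>= 6.582255135789582
```

Emit:
servo_tool --rows '[{"dx":-0.005,"dy":0.04,"dz":-0.015,"wx":-0.05,"wy":0,"wz":0,"fingers":1},{"dx":-0.005,"dy":0.07,"dz":-0.028,"wx":0,"wy":0,"wz":0,"fingers":1},{"dx":0,"dy":0.07,"dz":-0.028,"wx":0,"wy":0,"wz":0,"fingers":1},{"dx":0,"dy":0.07,"dz":-0.028,"wx":0,"wy":0,"wz":0,"fingers":1},{"dx":0,"dy":0.07,"dz":-0.028,"wx":0,"wy":0,"wz":0,"fingers":1}]'

```text
clock: 13.25
eef_pos: [553.2, 49.6, 118.7]
tool_rot: [-3.022, 1.569, -3.114]
force: [0.8, 0.9, -0.7]
width: 26.0
```

Emit:
servo_tool --rows '[{"dx":0,"dy":0.07,"dz":-0.028,"wx":0,"wy":0,"wz":0,"fingers":1},{"dx":0,"dy":0.07,"dz":-0.028,"wx":0,"wy":0,"wz":0,"fingers":1},{"dx":0,"dy":0.048,"dz":-0.023,"wx":0,"wy":0,"wz":0,"fingers":1},{"dx":0,"dy":0,"dz":0,"wx":0,"wy":0,"wz":0,"fingers":1},{"dx":0,"dy":0,"dz":0,"wx":0,"wy":0,"wz":0,"fingers":1}]'

```text
clock: 13.88
eef_pos: [508.0, 192.6, 119.1]
tool_rot: [-1.848, 1.569, -1.94]
force: [0.0, 0.2, -1.0]
width: 26.2
```

Run:
```python
from plan import *
s,p,R=cur(); print(p,s['width'])
plan([510,194.6,60],-.091)
```

```text
[507.993 192.618 119.061] 26.23545980616865
shift units [0.079 0.003 0.002] turn units [-0.004 -0.004  0.013] rows>= 0.9460452449139485
```

Emit:
servo_tool --rows '[{"dx":0.04,"dy":0.002,"dz":0.002,"wx":0,"wy":0,"wz":0,"fingers":1},{"dx":0.039,"dy":0,"dz":0,"wx":0,"wy":0,"wz":0,"fingers":1},{"dx":0,"dy":0,"dz":0,"wx":0,"wy":0,"wz":0,"fingers":1}]'

```text
clock: 14.25
eef_pos: [508.5, 192.4, 58.5]
tool_rot: [-2.498, 1.566, -2.592]
force: [0.5, -0.6, -1.0]
width: 26.3
```

Run:
```python
from plan import *
s,p,R=cur(); print(p,s['width'])
plan([510,194.6,8],-.091)
save('wrist','w9.png'); save('side','s9.png')
t=cv2.imread('pics/s9.png')[80:220,130:250]; t=cv2.resize(t,None,fx=4.2,fy=4.2,interpolation=cv2.INTER_CUBIC)
cv2.imwrite('pics/c9.png',t);
```

```text
[508.531 192.36   58.531] 26.287309387373995
shift units [0.067 0.003 0.002] turn units [-0.025 -0.037  0.028] rows>= 0.8096304839350692
```

View pics/c9.png

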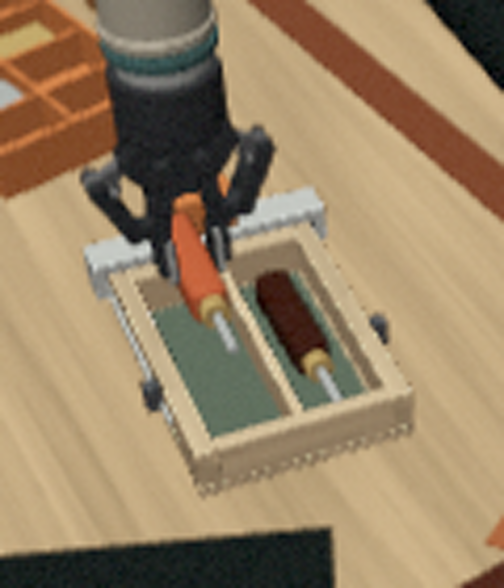

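View pics/w9.png

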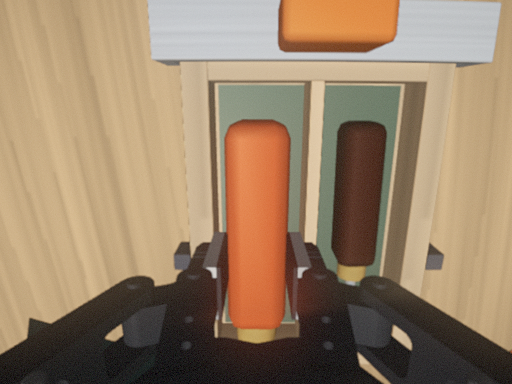

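The awl hangs level over the empty pocket, between its walls (pocket edges at columns 215 and 305). I'll lower it, watching the force.

Emit:
servo_tool --rows '[{"dx":0.03,"dy":0.002,"dz":0.001,"wx":0,"wy":0,"wz":0,"fingers":1},{"dx":0.02,"dy":0,"dz":0,"wx":0,"wy":0,"wz":0,"fingers":1},{"dx":0.01,"dy":0,"dz":0,"wx":0,"wy":0,"wz":0,"fingers":1},{"dx":0,"dy":0,"dz":0,"wx":0,"wy":0,"wz":0,"fingers":1}]'

```text
clock: 14.85
eef_pos: [510.6, 196.2, 15.2]
tool_rot: [-2.538, 1.57, -2.628]
force: [-0.4, -0.5, -0.1]
width: 26.4
```

Run:
```python
from plan import *
s,p,R=cur(); print(p,s['width'],s['force'])
plan([510,194.6,0],-.091)
save('wrist','w10.png'); save('side','s10.png')
t=cv2.imread('pics/s10.png')[80:220,130:250]; t=cv2.resize(t,None,fx=4.2,fy=4.2,interpolation=cv2.INTER_CUBIC)
cv2.imwrite('pics/c10.png',t);
```

```text
[510.607 196.167  15.187] 26.403130152914564 [-0.429 -0.506 -0.142]
shift units [ 0.02  -0.002 -0.001] turn units [ 0.007 -0.003  0.002] rows>= 0.24447305577171627
```

View pics/c10.png

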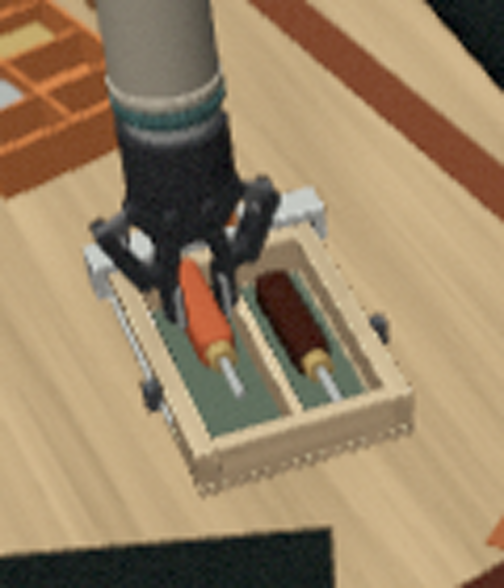

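View pics/w10.png

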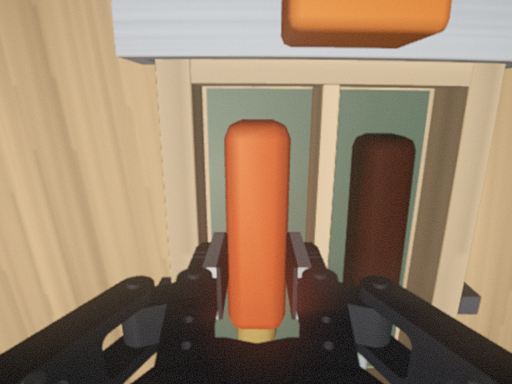

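Emit:
servo_tool --rows '[{"dx":0.007,"dy":0,"dz":0,"wx":0,"wy":0,"wz":0,"fingers":1},{"dx":0.005,"dy":0,"dz":0,"wx":0,"wy":0,"wz":0,"fingers":1},{"dx":0,"dy":0,"dz":0,"wx":0,"wy":0,"wz":0,"fingers":1}]'

```text
clock: 15.32
eef_pos: [510.4, 196.4, 5.9]
tool_rot: [-2.792, 1.57, -2.882]
force: [-0.7, 0.4, -0.7]
width: 26.3
```

Emit:
servo_tool --rows '[{"dx":0.004,"dy":0,"dz":0,"wx":0,"wy":0,"wz":0,"fingers":1},{"dx":0,"dy":0,"dz":0,"wx":0,"wy":0,"wz":0,"fingers":1},{"dx":0,"dy":0,"dz":0,"wx":0,"wy":0,"wz":0,"fingers":0.6},{"dx":0,"dy":0,"dz":0,"wx":0,"wy":0,"wz":0,"fingers":0.6},{"dx":0,"dy":0,"dz":0,"wx":0,"wy":0,"wz":0,"fingers":0.6}]'

```text
clock: 15.95
eef_pos: [510.7, 196.5, 3.4]
tool_rot: [0.61, 1.571, 0.52]
force: [-0.9, -0.2, -0.4]
width: 33.7
```

Run:
```python
from plan import *
s,p,R=cur(); print(p,s['width'],s['force'])
save('wrist','w11.png'); save('side','s11.png')
t=cv2.imread('pics/s11.png')[80:220,130:250]; t=cv2.resize(t,None,fx=4.2,fy=4.2,interpolation=cv2.INTER_CUBIC)
cv2.imwrite('pics/c11.png',t);
```

```text
[510.734 196.465   3.367] 33.70562020509468 [-0.925 -0.22  -0.39 ]
```

View pics/c11.png

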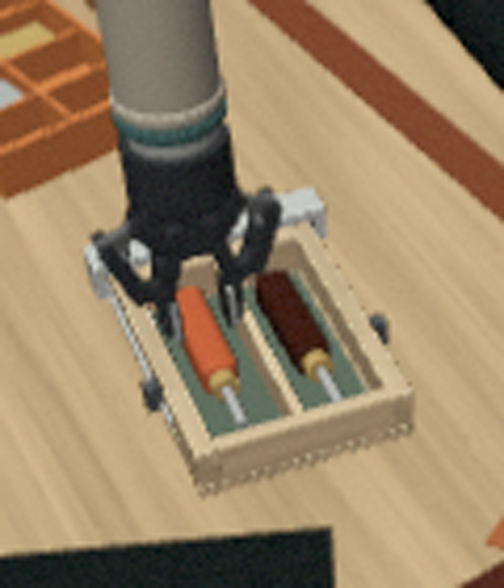

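View pics/w11.png

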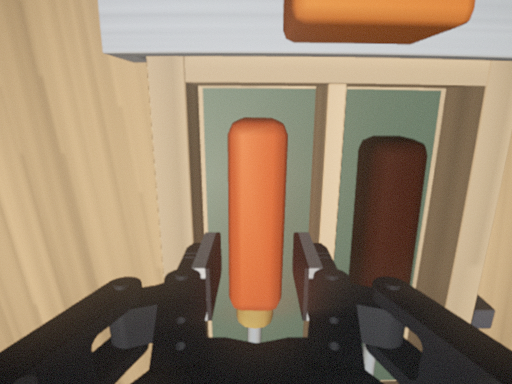

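The awl lies flat on the floor of the empty pocket, clear of both fingers (haft at about columns 228–287). I'll back off upwards and then go round behind the knob.

Emit:
servo_tool --rows '[{"dx":-0.02,"dy":0,"dz":0,"wx":0,"wy":0,"wz":0,"fingers":0.6},{"dx":-0.05,"dy":0,"dz":0,"wx":0,"wy":0,"wz":0,"fingers":0.6},{"dx":-0.06,"dy":0,"dz":0,"wx":0,"wy":0,"wz":0,"fingers":0.8},{"dx":-0.06,"dy":0,"dz":0,"wx":0,"wy":0,"wz":0,"fingers":1},{"dx":0,"dy":0,"dz":0,"wx":0,"wy":0,"wz":0,"fingers":1}]'

```text
clock: 16.68
eef_pos: [513.4, 197.2, 150.1]
tool_rot: [0.514, 1.562, 0.424]
force: [-0.1, 1.0, -0.4]
width: -0.3
```

Run:
```python
from plan import *
s,p,R=cur(); print(p,s['width'],s['force'])
t=T([544.4,199,-.091],(0.8,137,140)); print(t)
plan(t,-.091)
c=ctrl.camera_info('wrist');save('wrist','w12.png'); save('side','s12.png')
for l,z in(('awl_mid',23),('dark_awl_mid',23)):
  for cam in('side',):
    for r in ctrl.mark_of(l,cam):
        X=at_z(c if cam=='wrist' else cam,r['point'],z); d=X[:2]-[544.4,199]; a=-.091
        print(l,cam,r['conf'],'case xy',np.cos(a)*d[0]+np.sin(a)*d[1],-np.sin(a)*d[0]+np.cos(a)*d[1])
```

```text
[513.417 197.203 150.118] -0.3351709003515073 [-0.098  1.002 -0.39 ]
[557.646 335.36  140.   ]
shift units [0.015 0.189 0.042] turn units [ 0.01   0.069 -0.039] rows>= 2.3266700538076575
awl_mid side 0.85 case xy 171.30916170429694 -707.8372449904389
awl_mid side 0.57 case xy 65.34631922207657 -599.1555631727359
awl_mid side 0.5 case xy -32.66495195490586 -38.19118709320091
dark_awl_mid side 0.82 case xy 33.17798593408796 -35.742358211657724
```

View pics/w12.png

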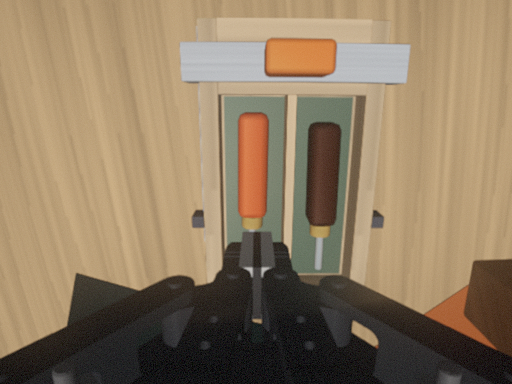

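Run:
```python
from plan import *
c=ctrl.camera_info('wrist')
def case(X):
    d=X[:2]-np.array([544.4,199]); a=-.091; return np.array([np.cos(a)*d[0]+np.sin(a)*d[1],-np.sin(a)*d[0]+np.cos(a)*d[1]])
for n,px,z in(('o end',(253,114),30),('o collar',(252,218),30),('d end',(324,123),30),('d collar',(320,225),30),('d tip',(318,270),23),('pocket corner +y -x',(221,96),40),('knob',(301,55),90)):
    print(n,case(at_z(c,px,z)))
```

```text
o end [-37.422  52.041]
o collar [-38.613 -45.06 ]
d end [25.515 44.397]
d collar [ 27.026 -52.206]
d tip [  29.174 -104.629]
pocket corner +y -x [-64.107  67.173]
knob [-4.393 92.991]
```

Both awls lie inside their pockets: the orange mid is about 5 mm from the pocket centre along y and about 0–2 mm across. Next, behind the knob.

Emit:
servo_tool --rows '[{"dx":0,"dy":0.065,"dz":0.014,"wx":0,"wy":0.06,"wz":-0.03,"fingers":1},{"dx":0,"dy":0.065,"dz":0.014,"wx":0,"wy":0,"wz":0,"fingers":1},{"dx":0,"dy":0.06,"dz":0.014,"wx":0,"wy":0,"wz":0,"fingers":1},{"dx":0,"dy":0,"dz":0,"wx":0,"wy":0,"wz":0,"fingers":1},{"dx":0,"dy":0,"dz":0,"wx":0,"wy":0,"wz":0,"fingers":1}]'

```text
clock: 17.5
eef_pos: [554.0, 334.0, 143.9]
tool_rot: [-2.526, 1.561, -2.616]
force: [0.5, -0.3, -0.3]
width: 0.0
```

Run:
```python
from plan import *
s,p,R=cur(); print(p,s['width'],s['force'])
plan(T([544.4,199,-.091],(0.8,137,36)),-.091)
```

```text
[553.985 334.03  143.856] 0.014230977318839788 [ 0.474 -0.262 -0.296]
shift units [0.144 0.003 0.006] turn units [ 0.005 -0.079  0.056] rows>= 1.7268262596721082
```

Emit:
servo_tool --rows '[{"dx":0.04,"dy":0.003,"dz":0.005,"wx":0,"wy":-0.06,"wz":0.04,"fingers":1},{"dx":0.05,"dy":0,"dz":0,"wx":0,"wy":0,"wz":0,"fingers":1},{"dx":0.05,"dy":0,"dz":0,"wx":0,"wy":0,"wz":0,"fingers":1},{"dx":0,"dy":0,"dz":0,"wx":0,"wy":0,"wz":0,"fingers":1},{"dx":0,"dy":0,"dz":0,"wx":0,"wy":0,"wz":0,"fingers":1}]'

```text
clock: 18.12
eef_pos: [559.6, 336.5, 41.6]
tool_rot: [0.735, 1.569, 0.644]
force: [0.6, 0.8, -0.3]
width: 0.2
```

Run:
```python
from plan import *
s,p,R=cur(); print(p,s['width'],s['force'])
plan(T([544.4,199,-.091],(0.8,0,36)),-.091)
save('wrist','w13.png'); save('side','s13.png')
t=cv2.imread('pics/s13.png')[60:200,110:250]; t=cv2.resize(t,None,fx=4.2,fy=4.2,interpolation=cv2.INTER_CUBIC)
cv2.imwrite('pics/c13.png',t)
```

```text
[559.566 336.531  41.55 ] 0.15516727549713372 [ 0.588  0.827 -0.258]
shift units [ 0.007 -0.184 -0.002] turn units [-0.003  0.013 -0.012] rows>= 2.215404442838542
```

View pics/c13.png

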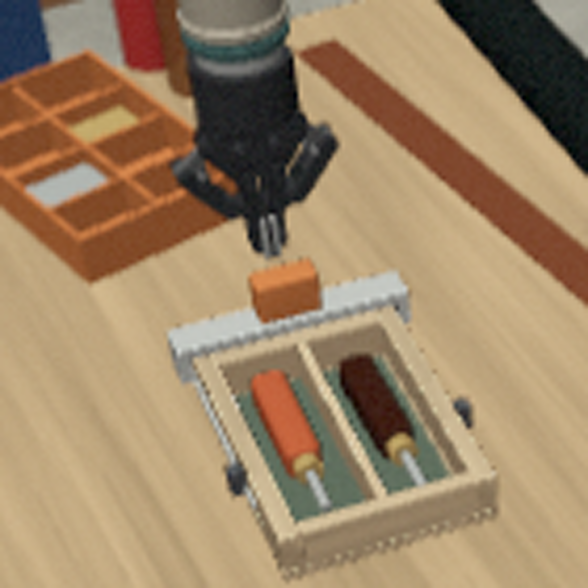

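View pics/w13.png

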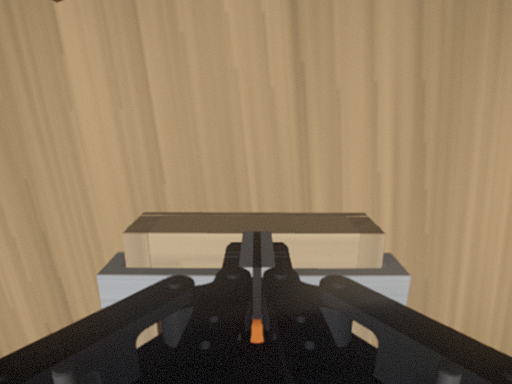

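Run:
```python
from plan import *
px=np.array([270,255])/4.2+[110,60]-.4; print(px)
for z in (40,50,60,70,80,90): print(z,proj('side',[559,325.5,z]),proj('side',[559.5,336.5,z]))
```

```text
[173.886 120.314]
40 [176.252 131.062] [175.097 129.263]
50 [175.878 128.595] [174.719 126.799]
60 [175.501 126.105] [174.338 124.313]
70 [175.12  123.594] [173.954 121.805]
80 [174.736 121.059] [173.567 119.274]
90 [174.349 118.503] [173.177 116.721]
```

Emit:
servo_tool --rows '[{"dx":0.018,"dy":0,"dz":-0.002,"wx":0,"wy":0,"wz":0,"fingers":1},{"dx":0,"dy":-0.01,"dz":0,"wx":0,"wy":0,"wz":0,"fingers":1},{"dx":0,"dy":-0.015,"dz":0,"wx":0,"wy":0,"wz":0,"fingers":1},{"dx":0,"dy":-0.015,"dz":0,"wx":0,"wy":0,"wz":0,"fingers":1},{"dx":0,"dy":-0.01,"dz":0,"wx":0,"wy":0,"wz":0,"fingers":1}]'

```text
clock: 18.85
eef_pos: [553.6, 299.7, 26.9]
tool_rot: [1.695, 1.569, 1.604]
force: [0.8, 2.7, -2.0]
width: 0.2
```

Run:
```python
from plan import *
s,p,R=cur(); print(p,s['width'],s['force'])
plan(T([544.4,199,-.091],(0.8,0,28)),-.091)
save('wrist','w14.png'); save('side','s14.png')
t=cv2.imread('pics/s14.png')[60:200,110:250]; t=cv2.resize(t,None,fx=4.2,fy=4.2,interpolation=cv2.INTER_CUBIC)
cv2.imwrite('pics/c14.png',t)
```

```text
[553.566 299.655  26.899] 0.2491172145324087 [ 0.791  2.708 -1.98 ]
shift units [-0.002 -0.135  0.001] turn units [ 0.005 -0.002 -0.015] rows>= 1.617295418654599
```

View pics/c14.png

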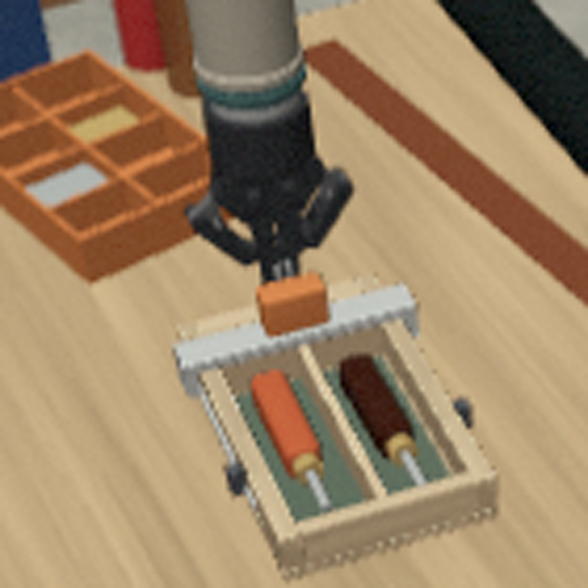

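The bar is moving with about 2.7 N of push. I'll carry on.

Emit:
servo_tool --rows '[{"dx":0,"dy":-0.02,"dz":0,"wx":0,"wy":0,"wz":0,"fingers":1},{"dx":0,"dy":-0.02,"dz":0,"wx":0,"wy":0,"wz":0,"fingers":1},{"dx":0,"dy":-0.02,"dz":0,"wx":0,"wy":0,"wz":0,"fingers":1},{"dx":0,"dy":-0.02,"dz":0,"wx":0,"wy":0,"wz":0,"fingers":1},{"dx":0,"dy":-0.015,"dz":0,"wx":0,"wy":0,"wz":0,"fingers":1}]'

```text
clock: 19.58
eef_pos: [547.1, 227.8, 26.7]
tool_rot: [2.015, 1.57, 1.924]
force: [-1.0, 2.4, 1.4]
width: -0.2
```

Emit:
servo_tool --rows '[{"dx":0,"dy":-0.01,"dz":0,"wx":0,"wy":0,"wz":0,"fingers":1},{"dx":0,"dy":-0.01,"dz":0,"wx":0,"wy":0,"wz":0,"fingers":1},{"dx":0,"dy":0,"dz":0,"wx":0,"wy":0,"wz":0,"fingers":1}]'

```text
clock: 19.95
eef_pos: [546.0, 213.0, 26.6]
tool_rot: [-0.573, 1.571, -0.664]
force: [-0.1, 0.2, -0.0]
width: -0.2
```

Run:
```python
from plan import *
s,p,R=cur(); print(p,s['width'],s['force'])
plan(T([544.4,199,-.091],(0.8,0,28)),-.091)
save('wrist','w15.png'); save('side','s15.png')
t=cv2.imread('pics/s15.png')[60:200,110:250]; t=cv2.resize(t,None,fx=4.2,fy=4.2,interpolation=cv2.INTER_CUBIC)
cv2.imwrite('pics/c15.png',t)
```

```text
[546.035 213.01   26.561] -0.15751884691194468 [-0.097  0.155 -0.042]
shift units [-0.002 -0.019  0.001] turn units [0.002 0.001 0.   ] rows>= 0.22689662776926847
```

View pics/c15.png

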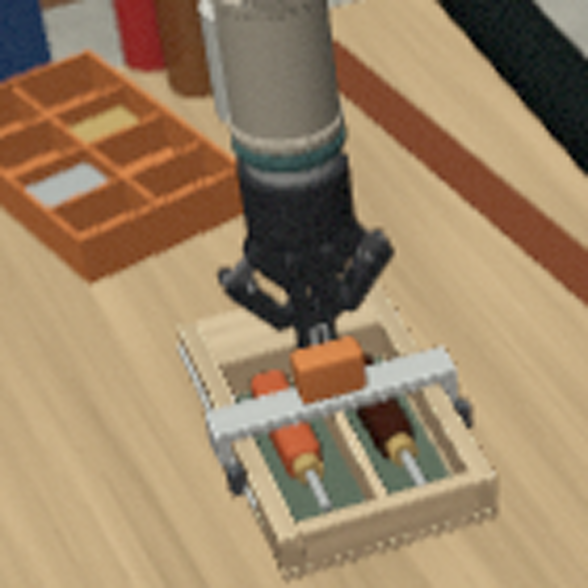

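Close to the stops now. I'll finish in small steps until the force rises.

Emit:
servo_tool --rows '[{"dx":0,"dy":-0.006,"dz":0,"wx":0,"wy":0,"wz":0,"fingers":1},{"dx":0,"dy":-0.006,"dz":0,"wx":0,"wy":0,"wz":0,"fingers":1}]'

```text
clock: 20.3
eef_pos: [545.2, 205.8, 26.5]
tool_rot: [1.374, 1.569, 1.284]
force: [0.8, 1.5, -0.5]
width: 0.0
```

Emit:
servo_tool --rows '[{"dx":0,"dy":-0.004,"dz":0,"wx":0,"wy":0,"wz":0,"fingers":1},{"dx":0,"dy":-0.003,"dz":0,"wx":0,"wy":0,"wz":0,"fingers":1}]'

```text
clock: 20.55
eef_pos: [544.7, 200.1, 26.6]
tool_rot: [1.574, 1.57, 1.484]
force: [1.6, 2.2, -1.5]
width: 0.2
```

Emit:
servo_tool --rows '[{"dx":0,"dy":-0.003,"dz":0,"wx":0,"wy":0,"wz":0,"fingers":1},{"dx":0,"dy":0,"dz":0,"wx":0,"wy":0,"wz":0,"fingers":1}]'

```text
clock: 20.8
eef_pos: [544.4, 197.7, 26.7]
tool_rot: [1.682, 1.57, 1.592]
force: [1.0, 0.9, -1.4]
width: -0.1
```

Emit:
servo_tool --rows '[{"dx":0,"dy":-0.004,"dz":0,"wx":0,"wy":0,"wz":0,"fingers":1},{"dx":0,"dy":0,"dz":0,"wx":0,"wy":0,"wz":0,"fingers":1}]'

```text
clock: 21.05
eef_pos: [544.5, 197.8, 26.7]
tool_rot: [1.436, 1.566, 1.348]
force: [2.2, 7.8, -2.5]
width: 0.2
```

Emit:
servo_tool --rows '[{"dx":0,"dy":-0.004,"dz":0,"wx":0,"wy":0,"wz":0,"fingers":1},{"dx":0,"dy":0,"dz":0,"wx":0,"wy":0,"wz":0,"fingers":1}]'

```text
clock: 21.3
eef_pos: [544.5, 197.8, 26.8]
tool_rot: [1.422, 1.563, 1.335]
force: [2.6, 12.0, -4.1]
width: -0.2
```

Run:
```python
from plan import *
s,p,R=cur(); print(p,s['force'])
save('side','s16.png')
t=cv2.imread('pics/s16.png')[60:200,110:250]; t=cv2.resize(t,None,fx=4.2,fy=4.2,interpolation=cv2.INTER_CUBIC)
cv2.imwrite('pics/c16.png',t)
```

```text
[544.472 197.839  26.778] [ 2.588 11.962 -4.147]
```

View pics/c16.png

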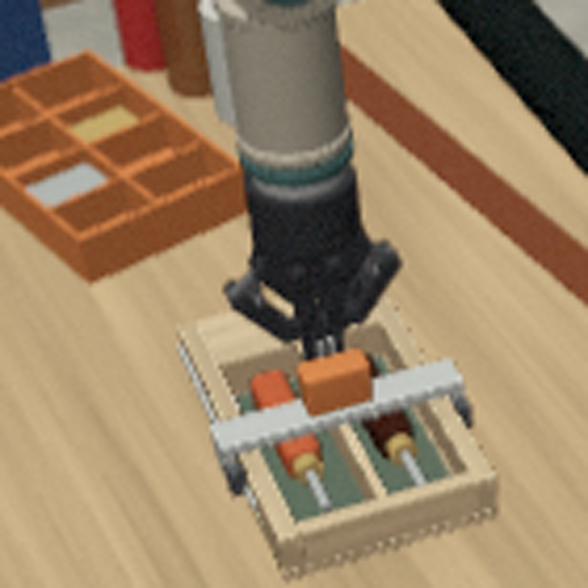

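The TCP stands still at y = 197.8 while the force climbs to 12 N, with the cheeks at the dark stops. That TCP position is also where the home position was predicted. I'll back off and check.

Emit:
servo_tool --rows '[{"dx":0,"dy":0.015,"dz":0,"wx":0,"wy":0,"wz":0,"fingers":1},{"dx":-0.01,"dy":0.03,"dz":0,"wx":0,"wy":0,"wz":0,"fingers":1},{"dx":-0.06,"dy":0.03,"dz":0,"wx":0,"wy":0,"wz":0,"fingers":1},{"dx":-0.07,"dy":0.02,"dz":0,"wx":0,"wy":0,"wz":0,"fingers":1},{"dx":-0.07,"dy":0,"dz":0,"wx":0,"wy":0,"wz":0,"fingers":1}]'

```text
clock: 21.98
eef_pos: [549.8, 263.4, 185.5]
tool_rot: [-2.912, 1.57, -3.0]
force: [0.3, 0.7, 0.1]
width: 0.6
```

Emit:
servo_tool --rows '[{"dx":-0.05,"dy":0,"dz":0,"wx":0,"wy":0,"wz":0,"fingers":1},{"dx":0,"dy":0,"dz":0,"wx":0,"wy":0,"wz":0,"fingers":1},{"dx":0,"dy":0,"dz":0,"wx":0,"wy":0,"wz":0,"fingers":1}]'

```text
clock: 22.35
eef_pos: [549.5, 261.9, 221.0]
tool_rot: [-2.969, 1.569, -3.06]
force: [0.4, 1.1, -1.3]
width: 0.3
```

Run:
```python
from plan import *
s,p,R=cur(); print(p,s['force'],s['clock'])
c=ctrl.camera_info('wrist'); im=save('wrist','w17.png'); save('side','s17.png')
def case(X):
    d=X[:2]-np.array([544.4,199]); a=-.091; return np.array([np.cos(a)*d[0]+np.sin(a)*d[1],-np.sin(a)*d[0]+np.cos(a)*d[1]])
for cam in('wrist','side'):
    for r in ctrl.mark_of('lock_grip',cam): print(cam,r['conf'],r['point'],case(at_z(c if cam=='wrist' else cam,r['point'],90)))
for l in('jar','mallet'):
    for r in ctrl.mark_of(l,'side'): print(l,r['conf'],at_z('side',r['point'],0))
im=cv2.cvtColor(im,cv2.COLOR_RGB2BGR); im=cv2.resize(im,None,fx=1.5,fy=1.5)
pc=[544.4,199,-.091]
def L(pp,pts,col):
    a=np.array([(proj(c,T(pp,X))+.5)*1.5 for X in pts]).astype(np.int32); cv2.polylines(im,[a],True,col,1)
def rect(cx,cy,w,h,z): return [(cx+i*w/2,cy+j*h/2,z) for i,j in((-1,-1),(1,-1),(1,1),(-1,1))]
L(pc,rect(0,0,160,262,40),(255,255,0)); L(pc,rect(0,-24,50,24,90),(0,255,0)); L(pc,rect(0,-24,184,30,54),(255,0,255))
cv2.imwrite('pics/w17o.png',im)
```

```text
[549.542 261.865 220.953] [ 0.438  1.095 -1.316] 22.35
side 0.71 [187.5, 149.4] [ -8.311 -39.414]
jar 0.83 [ 461.352 -220.666    0.   ]
mallet 0.61 [806.599  34.377   0.   ]
mallet 0.46 [515.081 213.222   0.   ]
```

View pics/w17o.png

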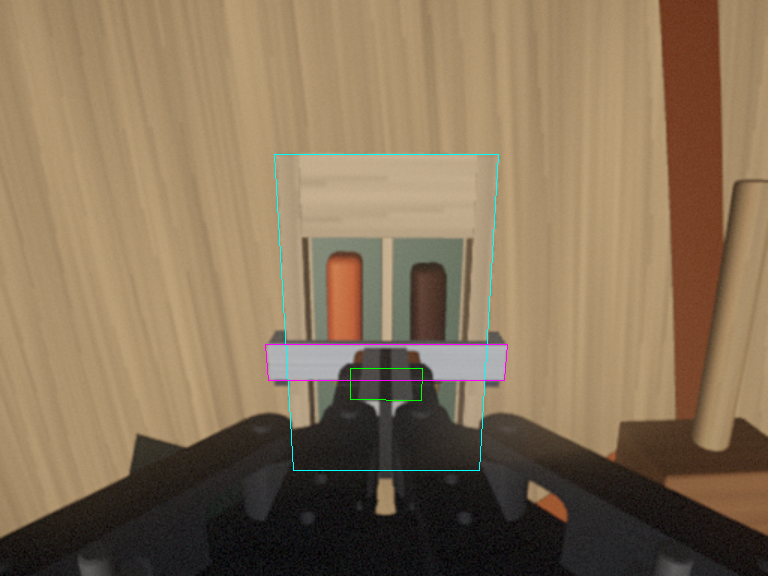

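View pics/s17.png

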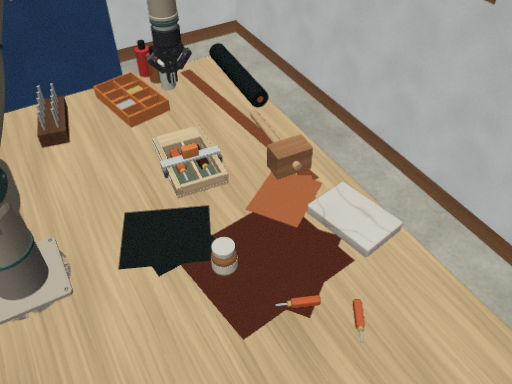

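The bar sits on the predicted home outline (rows 345–380), both hafts lie in their pockets under it, and the jar and mallet are where they were. The tool is clear, so I'll hand in.

```bash
python3 -c "
from cell import ctrl
print(ctrl.finish_job())"
```

```text
the job is handed in; nothing more can be done
None
```

The orange-hafted awl is in the empty pocket and the lock bar is pushed home. I handed the job in at about 22.5 s of the 53 s allowed; it reports no verdict.

**What I did**
- I gripped the awl across its haft, released it flat in the empty pocket, then pushed the knob from behind with shut fingers.
- The first grasp closed on nothing, because the real fingertips stand about 30–40 mm behind the reported TCP. The second held only the rounded top edge of the haft. I regripped deeper and that held.

**Last checks**
- **Orange awl:** let go and lying flat. Before the bar went over it, its middle was about 5 mm from the pocket centre along and about 0–2 mm across.
- **Dark awl:** undisturbed in its own pocket.
- **Lock bar:** the tool stopped dead at the position predicted for home while the push rose to 12 N. In the last wrist picture the bar lies on the predicted home outline to within a couple of pixels.
- **Jar and mallet:** not touched; their positions in the pictures agree with the start to within the detector's scatter (about 8 mm).
- **Robot:** clear of everything, about 130 mm above the knob.

**Check that disagreed:** the detector in the side picture put the knob about 15 mm past home. It placed both awls about 12 mm too far the same way, so I took this as its bias and relied on the force stop and the overlay.

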